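Shut the hopper gate and wedge up the front of the coffee grinder

ROBOT

A 6-joint arm with a two-finger parallel gripper is mounted at the origin on the work surface. World frame = base frame: x ahead of the robot, y to its left, z up, the work surface at z = 0. Lengths are in m, angles in rad, forces in N, time in s.
With the tool pointing down it reaches from about 0.25 to 0.8 m from the base axis. Payload 3.9 kg.
Tool frame: the origin (TCP) lies at the very end of the fingers, on their centre line; the grasp point (between the pads) lies 19 mm behind it; z points along the fingers, y is the direction in which the jaws open and shut (so a half turn about z gives the same grasp; the last joint's range is limited). The gripper opens to 85 mm and grips with 20 to 120 N. Pads are 22 mm wide; open, the fingers measure 114 mm over their backs; the gripper's body (76 mm by 85 mm) begins 54 mm behind the grasp point. The pads swing forward as they close: fully open they stand 13 mm farther back than shut.
Start: joints at [1.178, 0.26, -0.138, 1.173, 0, 1.571], TCP at [0.201, 0.485, 0.231] pointing down, gripper open.
Joint ranges: [-2.78, 2.78], [-0.83, 1.72], [-1.28, 1.37], [-1.9, 2.12], [-1.57, 1.48], [-3.14, 3.14]. Speed limits (rad/s): [2.57, 2.57, 3.14, 3.14, 3.14, 3.14].

INTERFACE

Orientations are given as a 3x3 rotation matrix whose columns are the frame's x, y, z axes.
In Python, from plant import manip, vision, look_for gives the robot as it stands. The module is installed in compiled form; this text tells all that it offers.
- The arm moves only by the tool send_rows, never from a script. Its argument "increments" is a list of rows, each an object of numbers: "grip": the opening, from -1 (shut) to 1 (fully open), so that 0 is half open; "x", "y", "z": the shift along the tool's x, y, z as a fraction of full scale; "wx", "wy", "wz": the turn, a rotation vector about the tool's x, y, z as a fraction of full scale. In form: [{"grip": .., "x": .., "y": .., "z": .., "wx": .., "wy": .., "wz": ..}, ...]. A call has 1 to 12 rows; each row shifts and turns the commanded pose from where the row before left it, along the tool's axes as they then stand; what a row does not reach is not made up. Full scale, the value 1, is 0.02 m for a shift and 180 degrees for a turn. A row lasts 1/12 s, in which the tool goes at most 41.7 mm and 7.16 degrees, less where a joint would pass 70% of its speed; a pose out of reach is approached as far as the arm can. A call with a number of a shift or a turn outside -1 to 1 is refused whole. A call with a gripper value outside its range is refused whole. The fingers move at their own pace and stop on an object; the grip force is fixed at half the most. Time passes only in rows, so rows that do not move let the fingers close. It gives the time, the measured TCP pose, the force and the opening at its end, in the units of the state.
- manip.read_state(): the state, without advancing time (a new reading comes with each control period).
- vision.camera(name): name is "scene" or "side" or "wrist"; returns a dict with "frame" (480x640x3 uint8, blue, green, red), "intrinsics" (3x3 intrinsics, pixels), "T" (4x4, takes a point from camera to world coordinates); the wrist camera has in their place "mount" (4x4, takes a point from camera to tool coordinates, whose origin is the TCP and whose axes are the flange's). Camera axes: x right, y up, looking along -z (the intrinsics and any distortion apply to the point x, -y, -z); pixel columns grow to the right and rows downward; lengths in m; the calibration is good to about 2 mm. The wrist camera is an equidistant fisheye: a pixel r from the principal point sees the ray r / f radians off the axis. A picture is of the moment at which its call begins: read the wrist's pose just before it. There is no depth.
- manip.close_job(): hands the job in, once; it reports no verdict.
Trained networks look in a picture, given as the dict that the camera call returned (one of the last four; its "shot" number tells which), for a name from the list of things; names that differ only in an ending like _2 or _b are one class to them, and where a whole thing is asked for, a point or a joint stands for the part that bears it (a point fixed in the world has none). Each returns a list of dicts, best first, with "confidence" (0 to 1); they miss things now and then, are a little off and sometimes report something else, mostly with a low value. They report only what shows in the picture. A call takes as long as a camera call. They do not tell look-alikes from the thing itself.
- look_for(picture, query): "pixel" ([column, row] in pixels, amid what is visible of it).
The state is a dict: "time": time; "qpos": joint angles; "dq": joint speeds; "tau": joint torques, N m; "tcp_pos": TCP position; "orientation": TCP orientation; "ft_force": force on the tool from outside, world axes, zero at the start; "moment": the same for the moment, N m; "width": opening from 0.0 (shut) to 1.0 (fully open).
Only numpy, scipy, OpenCV 4.12 (cv2) and the standard library are available. Lean on these libraries where they do the work, as an engineer would, in place of code of your own. Each camera call takes 0.05 s, during which the arm holds its last target.

TASK

The grinder's front feet are to be reset: first push the hopper's slide gate all the way in, so that nothing runs down when the machine tips. Then take the wooden levelling wedge and slide it, thin end first and flat on the counter, squarely under the middle of the grinder's front edge until both front feet just come clear of the counter (about 3 mm, at most 5), without shoving the grinder along. Finish still holding the wedge there with the gripper, touching nothing but the wedge, and leave the other things on the counter where they are.

Things in the scene. Friction and masses are not known exactly. Their poses are not given: they have to be found in the camera images.
- grinder: Grinder, 2.5 kg, loose on four rubber feet 28 mm wide, 10 mm high. Dark base plate 210 x 170 mm, underside 10 mm up, top 32 mm; aluminium tower; overhanging head 112 mm wide, front face at x = -85 mm, 131-197 mm high; hopper axis at x = 45 mm, radius to 57 mm, 336 mm high. Origin: on the counter under the plate's middle. x axis from front to back; front faces the robot. Tips about its rear feet.
- hopper_gate (a joint): Slide gate of the hopper, a steel blade with an upright black finger tab on top of the grinder's head: 0 = fully in (shut, at its stop), 0.045 m = fully out to the front. Pushing the tab along the grinder's +x, towards the hopper, shuts it. It resists with about 2.5 N and stays where left; over about 8 N against the stop starts to tip the grinder back.
- gate_tab (a point): Middle of the gate's upright finger tab: 12 mm thick along the grinder's x, 36 mm wide along its y, 28 mm high (200 to 228 mm above the counter). When shut it stands at x = -70 mm, y = 0, z = 214 mm of the grinder, and the hopper is 55 mm or more behind it; open, it stands up to 45 mm farther forward.
- front_foot_left (a point): Centre of the underside of the grinder's front left foot (grinder x = -85, y = +65 mm): height 0 when it stands on the counter.
- front_foot_right (a point): Centre of the underside of the grinder's front right foot (grinder x = -85, y = -65 mm): height 0 when it stands on the counter. The gap between the two front feet is 102 mm wide.
- front_edge (a point): Middle of the lower front edge of the grinder's base plate, 105 mm in front of the origin, 10 mm above the counter while it stands on its feet; the wedge goes under here. About 9 N (20 percent more or less) rests on the wedge once it lifts the edge, so pushing it in takes 9 to 18 N, more if it is also pressed down; a soft arm lags behind by a centimetre, so go by the feet or by how far the wedge really is under.
- wedge_mid (a point): Plain light-wood levelling wedge, 160 mm long (x), 40 mm wide (y), 70 g, flat sole down; its top slopes evenly from the 27 mm heel (-x end) to the 3 mm thin end (+x end). This point is half-way along, 7.5 mm above the sole. It meets the grinder's front edge with about 47 mm of it under; each further 10 mm raises the edge 1.5 mm and the front feet about 1.35 mm. It does not slip back by itself.
- wedge_heel (a point): Place to take the wedge: 25 mm in from the heel end (55 mm behind the wedge's middle), half-way up there (11.5 mm above the sole; the top is 23 mm high there); 40 mm wide across.
- wedge_tip (a point): Middle of the wedge's thin end, 80 mm ahead of its middle, 1.5 mm above the sole.
- brush: Bystander: grinder cleaning brush with a dark wooden handle, 170 mm long, lying flat; origin under its middle.
- pitcher: Bystander: steel milk pitcher, 80 mm across, 95 mm high, handle at its +y side; origin under its middle.
- paper_cup: Bystander: white paper cup with a cardboard sleeve, 84 mm across, 110 mm high; origin under its middle.
- cup_lid: Bystander: white plastic cup lid, 92 mm across, 17 mm high; origin under its middle.
- tamper: Bystander: dark steel tamper standing on its 58 mm base, 86 mm high; origin under its middle.
- dosing_cup: Bystander: small steel dosing cup, 58 mm across, 55 mm high; origin under its middle.
- espresso_cup: Bystander: white espresso cup with handle, 62 mm across, 55 mm high; origin under its middle.
- spoon: Bystander: steel spoon, 120 mm long, lying flat; origin under its middle.
There are look-alikes about, which are no part of the job. Of the things shaped like the part that bears wedge_mid, the wooden one is meant.

How it is judged:
By the outcome, as a careful person would: the job done as asked, in the order asked, and still so for the second after the job is handed in, while the arm keeps its last pose, push and grip.
It also fails if it takes over 72 s, if anything falls off the work surface, if the arm or the gripper's body presses on something with over 40 N, if the wrist force passes 120 N, or if a joint passes its speed limit or range.

## Working session

There is one attempt and no reset: what is moved stays moved. The work goes in short steps, Python scripts to look and compute and a tool call to move; the robot and the scene stay as the last step left them, time stands still between calls to the robot, and variables do not carry over. Pictures are saved under pics/ and viewed, and the job is handed in when it is done.

Besides the shell and the picture viewer there is one more tool, called after "Call:" by a JSON object that holds its "method" and its "body", one argument or row to a line. send_rows: Moves the arm, as the interface text tells. Shift numbers are shares of 0.02 m and turn numbers shares of 180 degrees, none past 1 either way. Its arguments: {"type":"object","properties":{"increments":{"type":"array"}},"required":["increments"]}

```bash
mkdir -p pics; ls
cat > h.py <<'E'
import numpy as np, cv2
from plant import manip, vision, look_for
def ray(c,px):
    K=np.array(c["intrinsics"]);T=np.array(c["T"])
    d=np.array([(px[0]-K[0,2])/K[0,0],-(px[1]-K[1,2])/K[1,1],-1.0])
    return T[:3,3],T[:3,:3]@d
def onz(c,px,z):
    o,d=ray(c,px);return o+d*(z-o[2])/d[2]
def proj(c,p):
    K=np.array(c["intrinsics"]);T=np.array(c["T"])
    q=T[:3,:3].T@(np.array(p)-T[:3,3]);
    return np.array([K[0,2]+K[0,0]*q[0]/-q[2],K[1,2]+K[1,1]*(-q[1])/-q[2]])
def tri(c1,p1,c2,p2):
    o1,d1=ray(c1,p1);o2,d2=ray(c2,p2)
    A=np.stack([d1,-d2],1);s=np.linalg.lstsq(A,o2-o1,rcond=None)[0]
    a=o1+s[0]*d1;b=o2+s[1]*d2
    return (a+b)/2,np.linalg.norm(a-b)
E
python3 - <<'E'
from h import *
np.set_printoptions(precision=4,suppress=True)
for n in ["scene","side"]:
    c=vision.camera(n);cv2.imwrite(f"pics/{n}0.png",c["frame"]);print(n,c["intrinsics"],c["T"],c.keys())
    for q in ["grinder","gate_tab","front_foot_left","front_foot_right","front_edge","wedge_mid","wedge_heel","wedge_tip"]:
        print(q,[(np.round(r["pixel"],1),round(r["confidence"],2)) for r in look_for(c,q)][:4])
print(manip.read_state())
E
```

```text
pics
scene [[483.399    0.     317.3547]
 [  0.     483.399  240.1119]
 [  0.       0.       1.    ]] [[ 0.6516 -0.6011  0.4626  1.2086]
 [ 0.7585  0.519  -0.394  -0.6144]
 [-0.0032  0.6077  0.7942  1.3402]
 [ 0.      0.      0.      1.    ]] dict_keys(['frame', 'intrinsics', 'T', 'shot'])
grinder [(array([371.4, 282. ]), 0.62)]
gate_tab [(array([350.6, 253.8]), 0.76)]
front_foot_left [(array([370.9, 283.2]), 0.76), (array([236.4, 307.1]), 0.16)]
front_foot_right [(array([371.9, 280.9]), 0.56), (array([388. , 202.8]), 0.42)]
front_edge [(array([370.7, 286.8]), 0.7)]
wedge_mid [(array([236.8, 308. ]), 0.87), (array([139. , 315.3]), 0.81), (array([315.2, 205.8]), 0.64), (array([363.6, 172.7]), 0.38)]
wedge_heel [(array([143.6, 314.1]), 0.96), (array([237.3, 308.5]), 0.94), (array([318.9, 209.4]), 0.67)]
wedge_tip [(array([142. , 315.4]), 0.88), (array([234.5, 305.4]), 0.71), (array([319.6, 210.1]), 0.55), (array([350.5, 249.2]), 0.31)]
side [[467.9154   0.     315.3009]
 [  0.     467.9154 242.1654]
 [  0.       0.       1.    ]] [[ 0.7201  0.4668 -0.5134 -0.1934]
 [-0.6937  0.4988 -0.
[... 519 characters left out ...]
.9]), 0.84), (array([422.2, 451.9]), 0.81), (array([216.2, 197.4]), 0.67)]
wedge_tip [(array([236. , 274.2]), 0.98), (array([387.4, 342. ]), 0.83), (array([420.6, 447.5]), 0.58)]
{'time': 0.9, 'qpos': array([ 1.178 ,  0.26  , -0.1381,  1.1727,  0.    ,  1.5708]), 'dq': array([ 0.0023, -0.0007,  0.0006,  0.0005, -0.0023,  0.0001]), 'tau': array([  0.0006, -40.5603,  25.4237,   0.0009,   0.0002,   0.    ]), 'tcp_pos': array([0.201 , 0.485 , 0.2313]), 'orientation': array([[-0.9238,  0.3828, -0.    ],
       [ 0.3828,  0.9238, -0.    ],
       [ 0.    , -0.    , -1.    ]]), 'ft_force': array([ 0.6013,  0.3155, -0.1142]), 'moment': array([-0.0225,  0.0047, -0.0148]), 'width': 0.9991324623153707}
```

View pics/scene0.png

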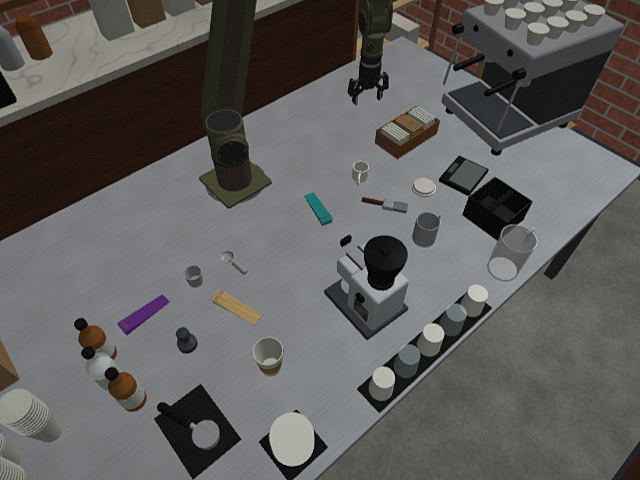

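View pics/side0.png

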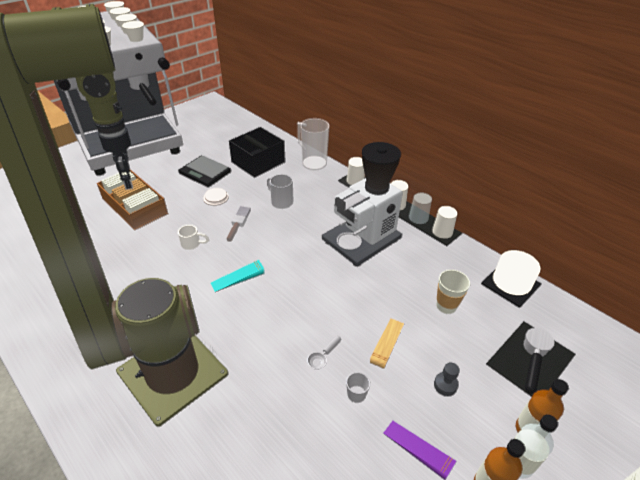

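The wooden wedge is at scene (237,308) and side (387,342); the teal and purple ones are look-alikes. The grinder is at scene (370,285), with the gate tab at about (346,241). I'll zoom in next.

Run:
```python
import cv2,numpy as np
a=cv2.imread("pics/scene0.png");b=cv2.imread("pics/side0.png")
def z(im,x,y,w,h,s,n):
    cv2.imwrite(n,cv2.resize(im[y:y+h,x:x+w],None,fx=s,fy=s,interpolation=cv2.INTER_CUBIC))
z(a,310,220,110,120,5,"pics/a1.png")
z(b,310,135,110,130,4.5,"pics/b1.png")
w=np.hstack([cv2.resize(a[280:340,200:280],None,fx=5,fy=5,interpolation=2),cv2.resize(b[310:370,350:430],None,fx=5,fy=5,interpolation=2)])
cv2.imwrite("pics/w1.png",w)
```

```text
(no output)
```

View pics/a1.png

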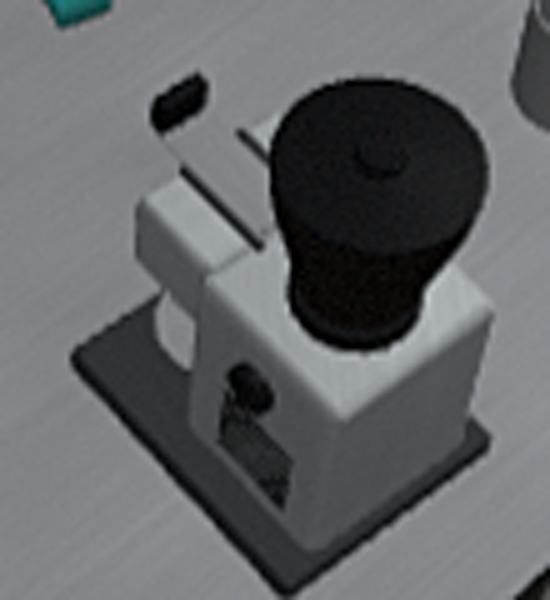

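View pics/b1.png

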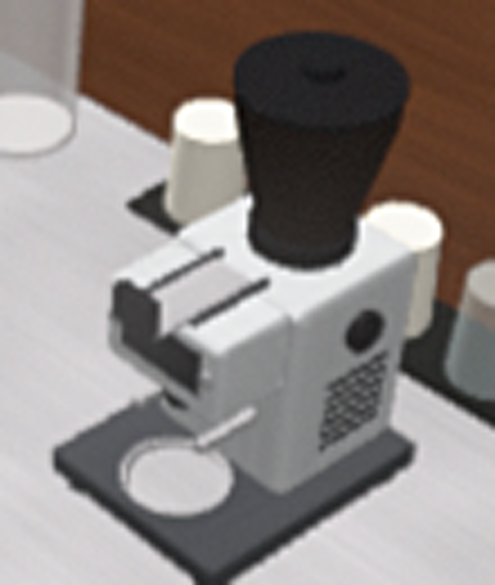

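View pics/w1.png

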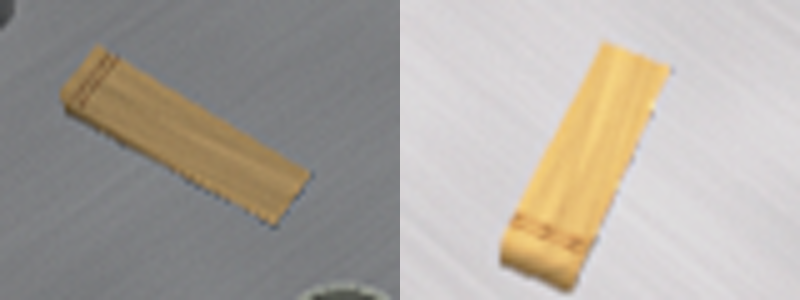

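```bash
cat > fit.py <<'E'
from h import *
from scipy.optimize import least_squares
def T2(p,l):
    c,s=np.cos(p[2]),np.sin(p[2]);return np.array([p[0]+c*l[0]-s*l[1],p[1]+s*l[0]+c*l[1],l[2]])
def fit(obs,p0):
    r=least_squares(lambda p:np.concatenate([proj(c,T2(p,l))-np.array(px) for c,l,px in obs]),p0,loss="soft_l1")
    return r.x,np.round(r.fun.reshape(-1,2),1)
E
python3 - <<'E'
from fit import *
np.set_printoptions(precision=4,suppress=True)
S=vision.camera("scene");D=vision.camera("side")
A=lambda x,y:(310+x/5,220+y/5); B=lambda x,y:(310+x/4.5,135+y/4.5)
for nm,p in dict(sl=A(74,352),sb=A(288,578),sr=A(490,432)).items(): print(nm,onz(S,p,.032))
for nm,p in dict(dl=B(55,455),db=B(208,567),dr=B(412,448)).items(): print(nm,onz(D,p,.032))
W=lambda x,y:(200+x/5,280+y/5); V=lambda x,y:(350+(x-400)/5,310+y/5)
for p,z in [((100,45),.027),((62,97),.027),((310,177),.003),((275,226),.003)]: print(onz(S,W(*p),z))
for p,z in [((505,235),.027),((582,262),.027),((605,43),.003),((670,68),.003),((503,262),0),((575,292),0)]: print(onz(D,V(*p),z))
E
```

```text
sl [ 0.6136 -0.0777  0.032 ]
sb [ 0.8136 -0.0846  0.032 ]
sr [0.8243 0.0785 0.032 ]
dl [0.614  0.0843 0.032 ]
db [ 0.6107 -0.0685  0.032 ]
dr [ 0.8094 -0.088   0.032 ]
[ 0.3899 -0.3244  0.027 ]
[ 0.4063 -0.3637  0.027 ]
[ 0.541  -0.2737  0.003 ]
[ 0.5542 -0.3103  0.003 ]
[ 0.3869 -0.3246  0.027 ]
[ 0.4033 -0.362   0.027 ]
[ 0.5364 -0.2718  0.003 ]
[ 0.5493 -0.3079  0.003 ]
[ 0.389  -0.3248  0.    ]
[ 0.4026 -0.362   0.    ]
```

Run:
```python
from fit import *
np.set_printoptions(precision=4,suppress=True)
S=vision.camera("scene");D=vision.camera("side")
A=lambda x,y:(310+x/5,220+y/5); B=lambda x,y:(310+x/4.5,135+y/4.5)
o=[(S,(-.105,-.085,.032),A(74,352)),(S,(.105,-.085,.032),A(288,578)),(S,(.105,.085,.032),A(490,432)),
(D,(-.105,.085,.032),B(55,455)),(D,(-.105,-.085,.032),B(208,567)),(D,(.105,-.085,.032),B(412,448))]
g,r=fit(o,[.71,0,0]);print("grinder",g,np.degrees(g[2]));print(r)
W=lambda x,y:(200+x/5,280+y/5); V=lambda x,y:(350+(x-400)/5,310+y/5)
o=[(S,(-.08,.02,.027),W(100,45)),(S,(-.08,-.02,.027),W(62,97)),(S,(.08,.02,.003),W(310,177)),(S,(.08,-.02,.003),W(275,226)),
(D,(-.08,.02,.027),V(505,235)),(D,(-.08,-.02,.027),V(582,262)),(D,(.08,.02,.003),V(605,43)),(D,(.08,-.02,.003),V(670,68))]
w,r=fit(o,[.47,-.32,.34]);print("wedge",w,np.degrees(w[2]));print(r)
sc=S["frame"].copy();sd=D["frame"].copy()
for c,im in((S,sc),(D,sd)):
  def poly(p,pts,col):
    q=np.array([proj(c,T2(p,l)) for l in pts]);cv2.polylines(im,[np.round(q*16).astype(int)],True,col,1,cv2.LINE_AA,4)
  for z in(.01,.032): poly(g,[(x,y,z) for x,y in((-.105,-.085),(.105,-.085),(.105,.085),(-.105,.085))],(0,255,0))
  poly(g,[(-.085,y,z) for y,z in((-.056,.131),(.056,.131),(.056,.197),(-.056,.197))],(0,255,255))
  poly(g,[(.045+.057*np.cos(t),.057*np.sin(t),.336) for t in np.linspace(0,6.2,24)],(255,0,255))
  for ex in (0,.045): poly(g,[(-.076-ex,y,z) for y,z in((-.018,.2),(.018,.2),(.018,.228),(-.018,.228))],(0,0,255))
  poly(w,[(-.08,.02,.027),(-.08,-.02,.027),(.08,-.02,.003),(.08,.02,.003)],(0,255,0))
cv2.imwrite("pics/o1.png",np.hstack([cv2.resize(sc[215:345,310:420],None,fx=3.6,fy=4,interpolation=2),cv2.resize(sd[135:265,310:420],None,fx=3.6,fy=4,interpolation=2)]))
for q in ["paper_cup","tamper","dosing_cup","spoon","brush","espresso_cup","pitcher","cup_lid"]:
  for c in(S,D): print(q,[(np.round(r["pixel"]),onz(c,r["pixel"],.03)[:2],round(r["confidence"],2)) for r in look_for(c,q)][:2])
```

```text
grinder [ 0.7157  0.0035 -0.0582] -3.3325800488312507
[[-1.  -2. ]
 [-0.2  1. ]
 [ 1.1 -0.4]
 [-1.8 -1.8]
 [ 0.6  1.9]
 [ 1.  -0.9]]
wedge [ 0.4706 -0.317   0.3415] 19.56666997622333
[[-0.4 -0.2]
 [-0.5 -1.1]
 [ 0.3 -0.8]
 [ 0.1 -0.6]
 [ 0.5 -0.3]
 [-0.2  0.5]
 [ 0.5 -0.7]
 [ 1.1 -0.4]]
paper_cup [(array([267., 351.]), array([ 0.6575, -0.3396]), 0.78), (array([196., 277.]), array([ 0.3013, -0.3584]), 0.65)]
paper_cup [(array([450., 290.]), array([ 0.7233, -0.336 ]), 0.8), (array([238., 218.]), array([0.4711, 0.3437]), 0.53)]
tamper [(array([188., 341.]), array([ 0.4796, -0.4954]), 0.85)]
tamper [(array([444., 381.]), array([ 0.4637, -0.4935]), 0.74)]
dosing_cup [(array([196., 278.]), array([ 0.3056, -0.3592]), 0.86)]
dosing_cup [(array([358., 387.]), array([ 0.2986, -0.3593]), 0.65)]
spoon [(array([232., 259.]), array([ 0.3212, -0.2289]), 0.54), (array([425., 230.]), array([0.6559, 0.3476]), 0.26)]
spoon [(array([320., 357.]), array([ 0.2902, -0.237 ]), 0.58)]
brush [(array([390., 202.]), array([0.4838, 0.3481]), 0.56)]
brush [(array([236., 221.]), array([0.4583, 0.3378]), 0.64)]
espresso_cup [(array([360., 171.]), array([0.2995, 0.3759]), 0.72)]
espresso_cup [(array([188., 235.]), array([0.3009, 0.3862]), 0.98)]
pitcher [(array([426., 229.]), array([0.6555, 0.3533]), 0.78)]
pitcher [(array([280., 192.]), array([0.6719, 0.3599]), 0.73)]
cup_lid [(array([424., 189.]), array([0.5206, 0.4911]), 0.86), (array([234., 306.]), array([ 0.4724, -0.3279]), 0.3)]
cup_lid [(array([218., 199.]), array([0.4845, 0.4788]), 0.89)]
```

View pics/o1.png

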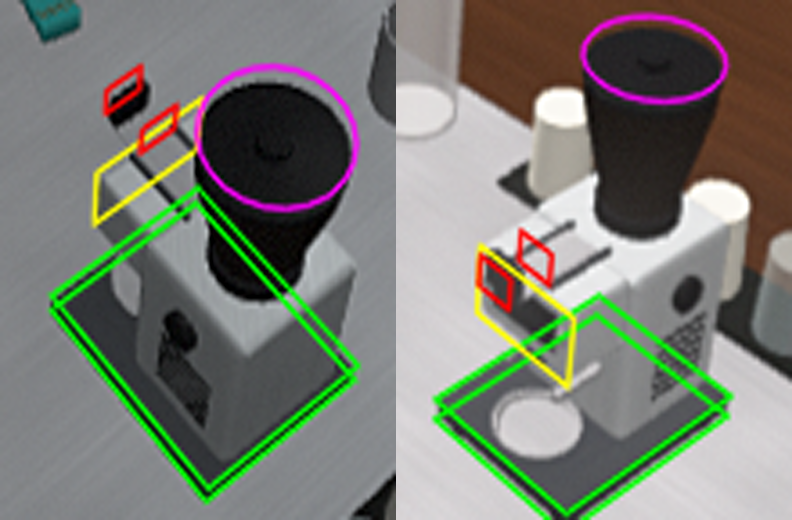

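Run:
```python
from fit import *
np.set_printoptions(precision=4,suppress=True)
S=vision.camera("scene");D=vision.camera("side")
p,e=tri(S,(346,240),D,(340.2,202.5));print("tab",p,e)
M=vision.camera("wrist");print({k:M[k] for k in M if k!="frame"})
cv2.imwrite("pics/m0.png",M["frame"])
z=lambda im,x,y,w,h,s:cv2.resize(im[y:y+h,x:x+w],None,fx=s,fy=s,interpolation=cv2.INTER_CUBIC)
cv2.imwrite("pics/z1.png",np.hstack([z(S["frame"],320,255,95,90,4.2),z(D["frame"],318,195,90,90*1,4.2)]))
s=manip.read_state();print(s["time"])
```

```text
tab [0.6079 0.0086 0.2165] 0.002994901748484438
{'intrinsics': array([[371.6483,   0.    , 320.3588],
       [  0.    , 371.6483, 240.4603],
       [  0.    ,   0.    ,   1.    ]]), 'mount': array([[ 0.0001,  0.9508,  0.3098,  0.0804],
       [ 1.    ,  0.0002, -0.0008, -0.0002],
       [-0.0009,  0.3098, -0.9508, -0.1432],
       [ 0.    ,  0.    ,  0.    ,  1.    ]]), 'shot': 9}
2.05
```

View pics/z1.png

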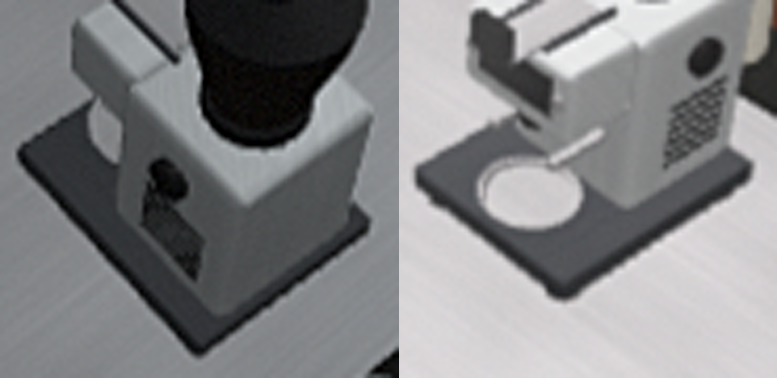

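View pics/m0.png

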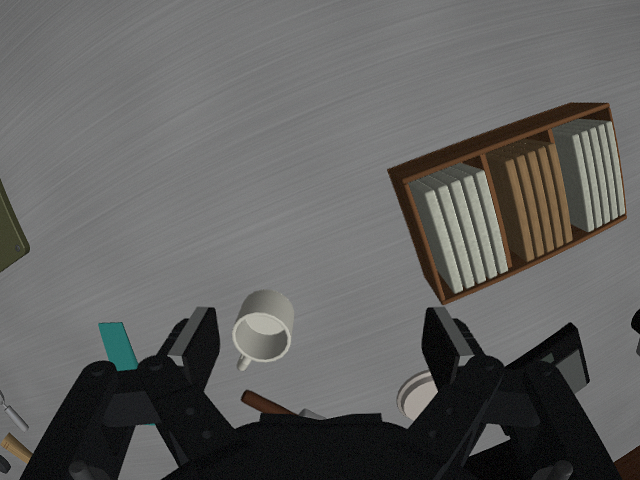

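Call:
{"method": "send_rows", "body": {
  "increments": [
    {"grip": -1, "wz": -0.0356, "z": -0.35},
    {"grip": -1, "wz": -0.0356, "z": -0.35},
    {"grip": -1, "wz": -0.0356},
    {"grip": -1, "x": -0.84, "y": -0.98},
    {"grip": -1, "x": -0.84, "y": -0.98},
    {"grip": -1, "x": -0.84, "y": -0.98},
    {"grip": -1, "x": -0.84, "y": -0.98},
    {"grip": -1, "x": -0.84, "y": -0.98},
    {"grip": -1, "x": -0.84, "y": -0.98},
    {"grip": -1, "x": -0.84, "y": -0.98},
    {"grip": -1, "x": -0.84, "y": -0.98},
    {"grip": -1, "x": -0.84, "y": -0.98}
  ]
}}

```text
schema error: expected keys grip, x, y, z, wx, wy, wz
```

Call:
{"method": "send_rows", "body": {
  "increments": [
    {"grip": -1, "x": 0, "y": 0, "z": -0.35, "wx": 0, "wy": 0, "wz": -0.0356},
    {"grip": -1, "x": 0, "y": 0, "z": -0.35, "wx": 0, "wy": 0, "wz": -0.0356},
    {"grip": -1, "x": 0, "y": 0, "z": 0, "wx": 0, "wy": 0, "wz": -0.0356},
    {"grip": -1, "x": -0.84, "y": -0.98, "z": 0, "wx": 0, "wy": 0, "wz": 0},
    {"grip": -1, "x": -0.84, "y": -0.98, "z": 0, "wx": 0, "wy": 0, "wz": 0},
    {"grip": -1, "x": -0.84, "y": -0.98, "z": 0, "wx": 0, "wy": 0, "wz": 0},
    {"grip": -1, "x": -0.84, "y": -0.98, "z": 0, "wx": 0, "wy": 0, "wz": 0},
    {"grip": -1, "x": -0.84, "y": -0.98, "z": 0, "wx": 0, "wy": 0, "wz": 0},
    {"grip": -1, "x": -0.84, "y": -0.98, "z": 0, "wx": 0, "wy": 0, "wz": 0},
    {"grip": -1, "x": -0.84, "y": -0.98, "z": 0, "wx": 0, "wy": 0, "wz": 0},
    {"grip": -1, "x": -0.84, "y": -0.98, "z": 0, "wx": 0, "wy": 0, "wz": 0},
    {"grip": -1, "x": -0.84, "y": -0.98, "z": 0, "wx": 0, "wy": 0, "wz": 0}
  ]
}}

```text
time: 3.05
tcp_pos: [0.3424, 0.2992, 0.2454]
orientation: [[-0.998, 0.057, 0.0], [0.057, 0.998, 0.0], [-0.0, 0.0, -1.0]]
ft_force: [-0.3, 0.7, 0.5]
width: 0.006
```

Call:
{"method": "send_rows", "body": {
  "increments": [
    {"grip": -1, "x": -0.84, "y": -0.98, "z": 0, "wx": 0, "wy": 0, "wz": 0},
    {"grip": -1, "x": -0.84, "y": -0.98, "z": 0, "wx": 0, "wy": 0, "wz": 0},
    {"grip": -1, "x": -0.84, "y": -0.98, "z": 0, "wx": 0, "wy": 0, "wz": 0},
    {"grip": -1, "x": -0.84, "y": -0.98, "z": 0, "wx": 0, "wy": 0, "wz": 0},
    {"grip": -1, "x": -0.84, "y": -0.98, "z": 0, "wx": 0, "wy": 0, "wz": 0},
    {"grip": -1, "x": -0.84, "y": -0.98, "z": 0, "wx": 0, "wy": 0, "wz": 0},
    {"grip": -1, "x": -0.84, "y": -0.98, "z": 0, "wx": 0, "wy": 0, "wz": 0},
    {"grip": -1, "x": -0.84, "y": -0.98, "z": 0, "wx": 0, "wy": 0, "wz": 0},
    {"grip": -1, "x": -0.84, "y": -0.98, "z": 0, "wx": 0, "wy": 0, "wz": 0},
    {"grip": -1, "x": -0.84, "y": -0.98, "z": 0, "wx": 0, "wy": 0, "wz": 0},
    {"grip": -1, "x": -0.84, "y": -0.98, "z": 0, "wx": 0, "wy": 0, "wz": 0},
    {"grip": -1, "x": 0, "y": 0, "z": 0, "wx": 0, "wy": 0, "wz": 0}
  ]
}}

```text
time: 4.05
tcp_pos: [0.5168, 0.0714, 0.2451]
orientation: [[-0.998, 0.061, 0.002], [0.061, 0.998, -0.002], [-0.002, -0.002, -1.0]]
ft_force: [0.5, 0.2, 0.9]
width: 0.001
```

```bash
cat >> h.py <<'E'
def rayw(m,px,st):
    K=m["intrinsics"];u=np.array([px[0]-K[0,2],px[1]-K[1,2]])/K[0,0];r=np.hypot(*u)
    d=np.array([np.sin(r)*u[0]/r,-np.sin(r)*u[1]/r,-np.cos(r)])
    Mt=np.array(m["mount"]);R=np.array(st["orientation"])
    return R@Mt[:3,3]+st["tcp_pos"],R@Mt[:3,:3]@d
def onzw(m,px,st,z):
    o,d=rayw(m,px,st);return o+d*(z-o[2])/d[2]
def projw(m,p,st):
    Mt=np.array(m["mount"]);R=np.array(st["orientation"]);K=m["intrinsics"]
    q=Mt[:3,:3].T@(R.T@(np.array(p)-st["tcp_pos"])-Mt[:3,3])
    th=np.arctan2(np.hypot(q[0],q[1]),-q[2]);n=np.hypot(q[0],q[1])
    return np.array([K[0,2]+K[0,0]*th*q[0]/n,K[1,2]-K[0,0]*th*q[1]/n])
E
python3 - <<'E'
from h import *
s=manip.read_state();M=vision.camera("wrist");cv2.imwrite("pics/m1.png",M["frame"]);print(s["time"],s["tcp_pos"])
E
```

```text
4.05 [0.51677768 0.07135288 0.24514386]
```

View pics/m1.png

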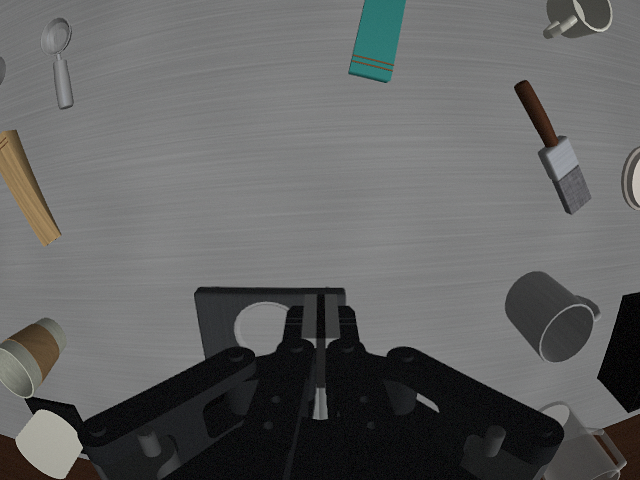

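The wrist view shows the front edge of the plate from (196,289) to (345,290).

Run:
```python
from h import *
np.set_printoptions(precision=4,suppress=True)
s=manip.read_state();M=vision.camera("wrist")
f=M["frame"][270:330,180:360];cv2.imwrite("pics/m1z.png",cv2.resize(f,None,fx=4.4,fy=4.4,interpolation=2))
for p in [(196,289.5),(345,290)]: print(onzw(M,p,s,.032))
for p in [(196,289.5),(220,290),(250,290),(280,290)]: print(onzw(M,p,s,.032))
```

```text
[ 0.5996 -0.0694  0.032 ]
[0.6079 0.0938 0.032 ]
[ 0.5996 -0.0694  0.032 ]
[ 0.6011 -0.0415  0.032 ]
[ 0.6024 -0.0078  0.032 ]
[0.6039 0.0248 0.032 ]
```

View pics/m1z.png

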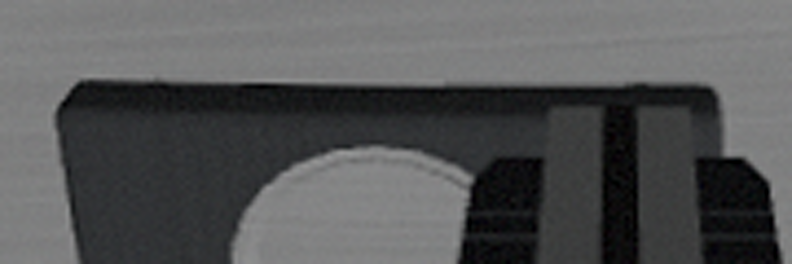

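Run:
```python
from h import *
np.set_printoptions(precision=4,suppress=True)
s=manip.read_state();M=vision.camera("wrist")
q=lambda x,y:(180+x/4.4,270+y/4.4)
for (a,b,z) in [((58,115),(721,108),.032),((80,82),(716,88),.01),((150,83),(640,87),.01),((90,113),(540,109),.032)]:
  A=onzw(M,q(*a),s,z);B=onzw(M,q(*b),s,z);d=B-A
  print(A,B,"mid",(A+B)/2,"len",np.linalg.norm(d),"yaw",np.degrees(np.arctan2(-d[0],d[1])))
```

```text
[ 0.6066 -0.0733  0.032 ] [0.612  0.0936 0.032 ] mid [0.6093 0.0101 0.032 ] len 0.16692713926421063 yaw -1.8576772443241034
[ 0.6077 -0.0743  0.01  ] [0.6172 0.0934 0.01  ] mid [0.6124 0.0095 0.01  ] len 0.16800313442488105 yaw -3.2534629012019485
[ 0.6086 -0.0546  0.01  ] [0.6157 0.074  0.01  ] mid [0.6121 0.0097 0.01  ] len 0.1287690460575343 yaw -3.1685724150250376
[ 0.6063 -0.0644  0.032 ] [0.6096 0.0497 0.032 ] mid [ 0.6079 -0.0074  0.032 ] len 0.11416078156006024 yaw -1.6975937179438605
```

Call:
{"method": "send_rows", "body": {
  "increments": [
    {"grip": -1, "x": -0.79, "y": -0.94, "z": 0, "wx": 0, "wy": 0, "wz": 0},
    {"grip": -1, "x": -0.79, "y": -0.94, "z": 0, "wx": 0, "wy": 0, "wz": 0},
    {"grip": -1, "x": -0.79, "y": -0.94, "z": 0, "wx": 0, "wy": 0, "wz": 0},
    {"grip": -1, "x": 0, "y": 0, "z": 0.6, "wx": 0, "wy": 0, "wz": 0},
    {"grip": -1, "x": 0, "y": 0, "z": 0.6, "wx": 0, "wy": 0, "wz": 0},
    {"grip": -1, "x": 0, "y": 0, "z": 0.6, "wx": 0, "wy": 0, "wz": 0},
    {"grip": -1, "x": 0, "y": 0, "z": 0, "wx": 0, "wy": 0, "wz": 0},
    {"grip": -1, "x": 0, "y": 0, "z": 0, "wx": 0, "wy": 0, "wz": 0},
    {"grip": -1, "x": 0, "y": 0, "z": 0, "wx": 0, "wy": 0, "wz": 0}
  ]
}}

```text
time: 4.95
tcp_pos: [0.558, 0.0162, 0.21]
orientation: [[-0.998, 0.056, 0.001], [0.056, 0.998, 0.0], [-0.001, 0.0, -1.0]]
ft_force: [0.4, -0.2, -0.8]
width: -0.003
```

Run:
```python
from h import *
s=manip.read_state();S=vision.camera("scene");D=vision.camera("side");M=vision.camera("wrist")
z=lambda im,x,y,w,h,s:cv2.resize(im[y:y+h,x:x+w],None,fx=s,fy=s,interpolation=cv2.INTER_CUBIC)
cv2.imwrite("pics/p2.png",np.hstack([z(S["frame"],300,200,100,120,4),z(D["frame"],300,135,100,120,4)]))
cv2.imwrite("pics/m2.png",M["frame"]);print(s["tcp_pos"],s["ft_force"],s["time"])
```

```text
[0.55799657 0.0161707  0.21004666] [ 0.38355678 -0.15874897 -0.76332824] 4.95
```

View pics/p2.png

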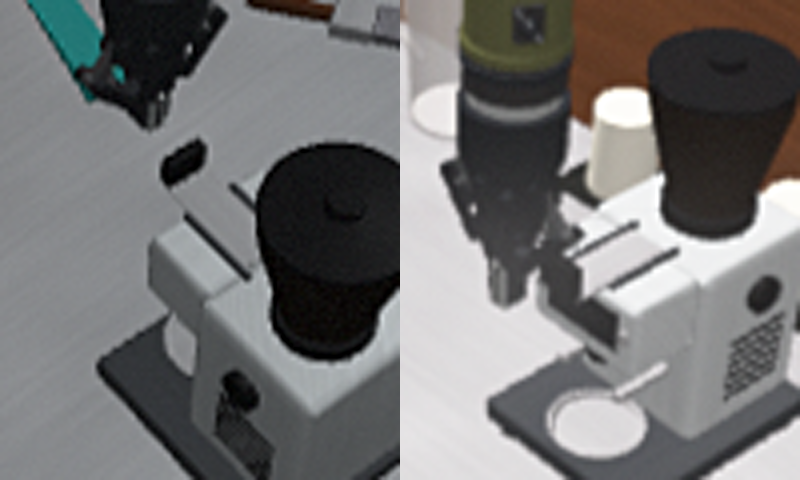

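View pics/m2.png

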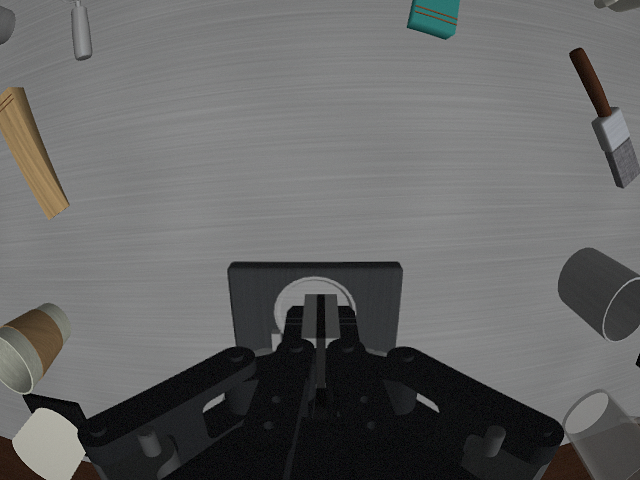

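Call:
{"method": "send_rows", "body": {
  "increments": [
    {"grip": -1, "x": -0.4, "y": -0.1, "z": 0, "wx": 0, "wy": 0, "wz": 0},
    {"grip": -1, "x": -0.4, "y": -0.1, "z": 0.05, "wx": 0, "wy": 0, "wz": 0},
    {"grip": -1, "x": -0.4, "y": 0, "z": 0.05, "wx": 0, "wy": 0, "wz": 0},
    {"grip": -1, "x": -0.3, "y": 0, "z": 0, "wx": 0, "wy": 0, "wz": 0},
    {"grip": -1, "x": -0.2, "y": 0, "z": 0, "wx": 0, "wy": 0, "wz": 0},
    {"grip": -1, "x": -0.2, "y": 0, "z": 0, "wx": 0, "wy": 0, "wz": 0},
    {"grip": -1, "x": -0.2, "y": 0, "z": 0, "wx": 0, "wy": 0, "wz": 0},
    {"grip": -1, "x": -0.2, "y": 0, "z": 0, "wx": 0, "wy": 0, "wz": 0},
    {"grip": -1, "x": 0, "y": 0, "z": 0, "wx": 0, "wy": 0, "wz": 0}
  ]
}}

```text
time: 5.85
tcp_pos: [0.6043, 0.0086, 0.2069]
orientation: [[-0.998, 0.057, -0.0], [0.057, 0.998, -0.0], [0.0, -0.0, -1.0]]
ft_force: [-0.7, -0.5, -1.1]
width: 0.002
```

Call:
{"method": "send_rows", "body": {
  "increments": [
    {"grip": -1, "x": -0.15, "y": 0, "z": 0, "wx": 0, "wy": 0, "wz": 0},
    {"grip": -1, "x": -0.15, "y": 0, "z": 0, "wx": 0, "wy": 0, "wz": 0},
    {"grip": -1, "x": -0.15, "y": 0, "z": 0, "wx": 0, "wy": 0, "wz": 0},
    {"grip": -1, "x": -0.15, "y": 0, "z": 0, "wx": 0, "wy": 0, "wz": 0}
  ]
}}

```text
time: 6.18
tcp_pos: [0.6156, 0.0081, 0.207]
orientation: [[-0.998, 0.057, -0.001], [0.057, 0.998, 0.0], [0.001, -0.0, -1.0]]
ft_force: [-2.2, -0.5, -0.6]
width: 0.002
```

```bash
cat > look.py <<'E'
from h import *
import sys
n=sys.argv[1]
s=manip.read_state();S=vision.camera("scene");D=vision.camera("side");M=vision.camera("wrist")
z=lambda im,x,y,w,h,s:cv2.resize(im[y:y+h,x:x+w],None,fx=s,fy=s,interpolation=cv2.INTER_CUBIC)
cv2.imwrite(f"pics/p{n}.png",np.hstack([z(S["frame"],300,200,100,120,4),z(D["frame"],300,135,100,120,4)]))
cv2.imwrite(f"pics/m{n}.png",M["frame"]);print(s["tcp_pos"],s["ft_force"],s["time"])
cv2.imwrite(f"pics/S{n}.png",S["frame"]);cv2.imwrite(f"pics/D{n}.png",D["frame"])
E
python3 look.py 3
```

```text
[0.61560004 0.00810095 0.20703413] [-2.22268108 -0.51626561 -0.62526187] 6.1833
```

View pics/p3.png

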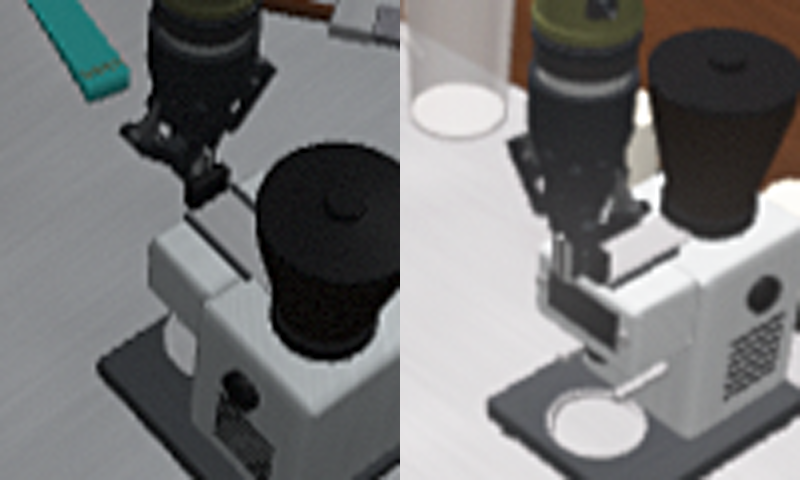

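Call:
{"method": "send_rows", "body": {
  "increments": [
    {"grip": -1, "x": -0.15, "y": 0, "z": 0, "wx": 0, "wy": 0, "wz": 0},
    {"grip": -1, "x": -0.15, "y": 0, "z": 0, "wx": 0, "wy": 0, "wz": 0},
    {"grip": -1, "x": -0.15, "y": 0, "z": 0, "wx": 0, "wy": 0, "wz": 0}
  ]
}}

```text
time: 6.58
tcp_pos: [0.6248, 0.0077, 0.2074]
orientation: [[-0.998, 0.057, -0.0], [0.057, 0.998, 0.0], [0.0, 0.0, -1.0]]
ft_force: [-2.0, 0.9, 0.2]
width: -0.002
```

Call:
{"method": "send_rows", "body": {
  "increments": [
    {"grip": -1, "x": -0.1, "y": 0, "z": 0, "wx": 0, "wy": 0, "wz": 0}
  ]
}}

```text
time: 6.67
tcp_pos: [0.6271, 0.0075, 0.2074]
orientation: [[-0.998, 0.057, 0.0], [0.057, 0.998, 0.0], [-0.0, 0.0, -1.0]]
ft_force: [-2.0, 0.1, -0.3]
width: -0.002
```

Call:
{"method": "send_rows", "body": {
  "increments": [
    {"grip": -1, "x": -0.1, "y": 0, "z": 0, "wx": 0, "wy": 0, "wz": 0}
  ]
}}

```text
time: 6.75
tcp_pos: [0.629, 0.0074, 0.2074]
orientation: [[-0.998, 0.057, 0.0], [0.057, 0.998, 0.0], [-0.0, 0.0, -1.0]]
ft_force: [-3.1, 0.5, 0.8]
width: 0.0
```

Call:
{"method": "send_rows", "body": {
  "increments": [
    {"grip": -1, "x": -0.08, "y": 0, "z": 0, "wx": 0, "wy": 0, "wz": 0}
  ]
}}

```text
time: 6.83
tcp_pos: [0.629, 0.0074, 0.2074]
orientation: [[-0.998, 0.057, -0.003], [0.057, 0.998, 0.0], [0.003, 0.0, -1.0]]
ft_force: [-9.5, 0.7, 4.2]
width: -0.003
```

Call:
{"method": "send_rows", "body": {
  "increments": [
    {"grip": -1, "x": -0.08, "y": 0, "z": 0, "wx": 0, "wy": 0, "wz": 0}
  ]
}}

```text
time: 6.92
tcp_pos: [0.6292, 0.0074, 0.2075]
orientation: [[-0.998, 0.057, -0.005], [0.057, 0.998, 0.001], [0.005, 0.0, -1.0]]
ft_force: [-12.2, 1.8, 7.5]
width: 0.002
```

Call:
{"method": "send_rows", "body": {
  "increments": [
    {"grip": -1, "x": -0.05, "y": 0, "z": 0, "wx": 0, "wy": 0, "wz": 0}
  ]
}}

```text
time: 7.0
tcp_pos: [0.6295, 0.0074, 0.2077]
orientation: [[-0.998, 0.057, -0.006], [0.057, 0.998, 0.001], [0.006, 0.0, -1.0]]
ft_force: [-12.4, 1.0, 8.0]
width: -0.002
```

The gate reached its stop at 0.629, so I'll back off at once and then look.

Call:
{"method": "send_rows", "body": {
  "increments": [
    {"grip": -1, "x": 0.2, "y": 0, "z": 0, "wx": 0, "wy": 0, "wz": 0},
    {"grip": -1, "x": 0.4, "y": 0, "z": 0, "wx": 0, "wy": 0, "wz": 0},
    {"grip": -1, "x": 0.8, "y": 0, "z": 0, "wx": 0, "wy": 0, "wz": 0},
    {"grip": -1, "x": 1, "y": 0, "z": 0, "wx": 0, "wy": 0, "wz": 0},
    {"grip": -1, "x": 1, "y": 0, "z": 0, "wx": 0, "wy": 0, "wz": 0},
    {"grip": -1, "x": 1, "y": 0, "z": 0, "wx": 0, "wy": 0, "wz": 0},
    {"grip": -1, "x": 1, "y": 0, "z": 0, "wx": 0, "wy": 0, "wz": 0},
    {"grip": -1, "x": 0, "y": 0, "z": 0, "wx": 0, "wy": 0, "wz": 0},
    {"grip": -1, "x": 0, "y": 0, "z": 0, "wx": 0, "wy": 0, "wz": 0},
    {"grip": -1, "x": 0, "y": 0, "z": 0, "wx": 0, "wy": 0, "wz": 0}
  ]
}}

```text
time: 7.83
tcp_pos: [0.5266, 0.0133, 0.208]
orientation: [[-0.998, 0.057, 0.003], [0.057, 0.998, -0.0], [-0.003, 0.0, -1.0]]
ft_force: [0.1, -0.5, -0.4]
width: 0.002
```

```bash
python3 look.py 4
python3 - <<'E'
import cv2
f=cv2.imread("pics/m4.png")[240:330,180:420];cv2.imwrite("pics/m4z.png",cv2.resize(f,None,fx=3.3,fy=3.3,interpolation=2))
E
```

```text
[0.5266275  0.01327271 0.20798488] [ 0.05997482 -0.48986248 -0.4466159 ] 7.8333
```

View pics/p4.png

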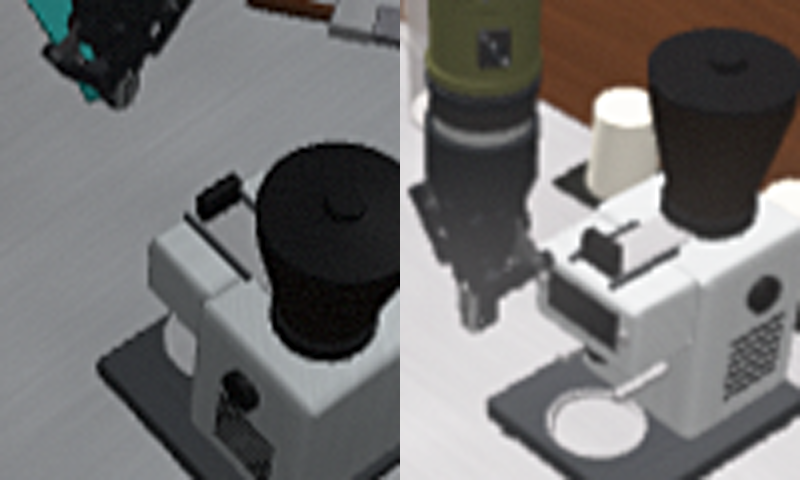

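View pics/m4.png

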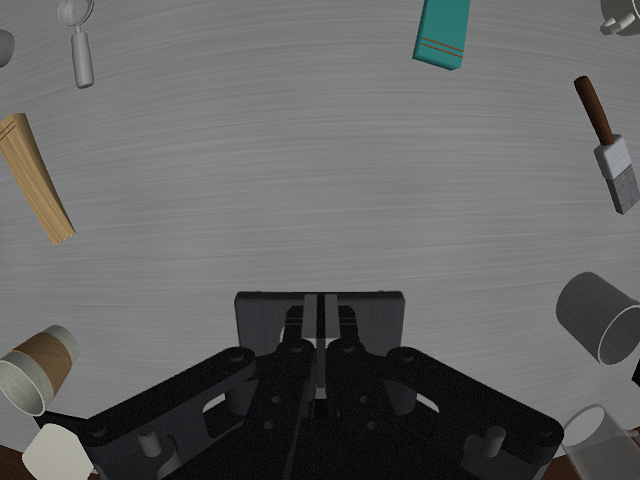

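View pics/m4z.png

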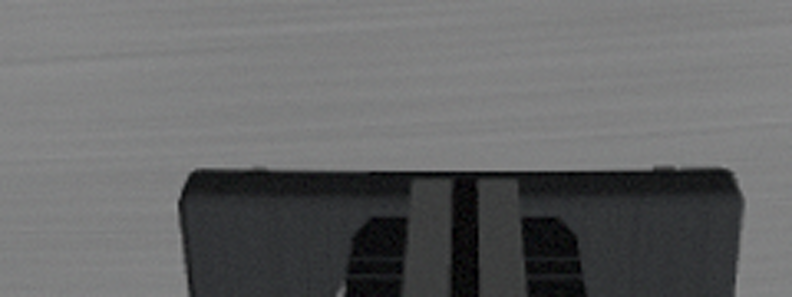

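Run:
```python
from h import *
np.set_printoptions(precision=4,suppress=True)
s=manip.read_state();M=vision.camera("wrist")
q=lambda x,y:(180+x/3.3,240+y/3.3)
for (a,b,z) in [((178,201),(744,200),.032),((188,172),(738,170),.01),((260,169),(665,168),.01)]:
  A=onzw(M,q(*a),s,z);B=onzw(M,q(*b),s,z);d=B-A
  print(A,B,"mid",(A+B)/2,"len",np.linalg.norm(d),"yaw",np.degrees(np.arctan2(-d[0],d[1])))
for p,z in [((54,244),.003),((75,234),.003),((4,123),.027),((23,113),.027)]: print(onzw(M,p,s,z))
```

```text
[ 0.6075 -0.0759  0.032 ] [0.6169 0.0919 0.032 ] mid [0.6122 0.008  0.032 ] len 0.16810230334719528 yaw -3.182841849636674
[ 0.6086 -0.0776  0.01  ] [0.6178 0.0947 0.01  ] mid [0.6132 0.0086 0.01  ] len 0.17251269402669456 yaw -3.0749655405970886
[ 0.6084 -0.0544  0.01  ] [0.6153 0.0713 0.01  ] mid [0.6119 0.0085 0.01  ] len 0.1258711759922175 yaw -3.1474340400839576
[ 0.5457 -0.3076  0.003 ]
[ 0.5356 -0.2692  0.003 ]
[ 0.3923 -0.3357  0.027 ]
[ 0.3884 -0.3007  0.027 ]
```

Call:
{"method": "send_rows", "body": {
  "increments": [
    {"grip": 0.6, "x": 0.5, "y": 0, "z": 0, "wx": 0, "wy": 0, "wz": -0.0318},
    {"grip": 0.6, "x": 0, "y": 0, "z": 0, "wx": 0, "wy": 0, "wz": -0.0318},
    {"grip": 0.6, "x": 0, "y": 0, "z": 0, "wx": 0, "wy": 0, "wz": -0.0318},
    {"grip": 0.6, "x": 0, "y": 0, "z": 0, "wx": 0, "wy": 0, "wz": -0.0318},
    {"grip": 0.6, "x": 0.7, "y": -0.97, "z": 0.3, "wx": 0, "wy": 0, "wz": 0},
    {"grip": 0.6, "x": 0.7, "y": -0.97, "z": 0.3, "wx": 0, "wy": 0, "wz": 0},
    {"grip": 0.6, "x": 0.7, "y": -0.97, "z": 0.3, "wx": 0, "wy": 0, "wz": 0},
    {"grip": 0.6, "x": 0.7, "y": -0.97, "z": 0.3, "wx": 0, "wy": 0, "wz": 0},
    {"grip": 0.6, "x": 0.7, "y": -0.97, "z": 0.3, "wx": 0, "wy": 0, "wz": 0},
    {"grip": 0.6, "x": 0.7, "y": -0.97, "z": 0.3, "wx": 0, "wy": 0, "wz": 0},
    {"grip": 0.6, "x": 0.7, "y": -0.97, "z": 0.3, "wx": 0, "wy": 0, "wz": 0},
    {"grip": 0.6, "x": 0.7, "y": -0.97, "z": 0.3, "wx": 0, "wy": 0, "wz": 0}
  ]
}}

```text
time: 9.03
tcp_pos: [0.462, -0.1713, 0.1589]
orientation: [[-0.942, -0.336, 0.0], [-0.336, 0.942, -0.0], [-0.0, -0.0, -1.0]]
ft_force: [0.4, -0.6, 0.2]
width: 0.801
```

Call:
{"method": "send_rows", "body": {
  "increments": [
    {"grip": 0.6, "x": 0.7, "y": -0.97, "z": 0.4, "wx": 0, "wy": 0, "wz": 0},
    {"grip": 0.6, "x": 0.7, "y": -0.97, "z": 0.4, "wx": 0, "wy": 0, "wz": 0},
    {"grip": 0.6, "x": 0.7, "y": -0.97, "z": 0.4, "wx": 0, "wy": 0, "wz": 0},
    {"grip": 0.6, "x": 0.7, "y": -0.97, "z": 0.4, "wx": 0, "wy": 0, "wz": 0},
    {"grip": 0.6, "x": 0.6, "y": -0.97, "z": 0.4, "wx": 0, "wy": 0, "wz": 0},
    {"grip": 0.6, "x": 0, "y": 0, "z": 0, "wx": 0, "wy": 0, "wz": 0},
    {"grip": 0.6, "x": 0, "y": 0, "z": 0, "wx": 0, "wy": 0, "wz": 0},
    {"grip": 0.6, "x": 0, "y": 0, "z": 0, "wx": 0, "wy": 0, "wz": 0}
  ]
}}

```text
time: 9.7
tcp_pos: [0.4305, -0.2841, 0.1192]
orientation: [[-0.942, -0.335, -0.0], [-0.335, 0.942, 0.001], [-0.0, 0.001, -1.0]]
ft_force: [0.4, 0.3, 0.2]
width: 0.799
```

```bash
python3 look.py 5
python3 - <<'E'
from h import *
s=manip.read_state();print(s["orientation"],s["qpos"])
E
```

```text
[ 0.4304818  -0.2840588   0.11917022] [0.37329736 0.2961012  0.20601513] 9.7
[[-9.41541956e-01 -3.36895334e-01  5.28856232e-04]
 [-3.36895395e-01  9.41542082e-01 -2.79323163e-05]
 [-4.88530130e-04 -2.04468677e-04 -9.99999860e-01]] [-5.82211419e-01  3.18484049e-01 -3.62778662e-01  8.89076531e-01
  2.67472999e-04 -9.25828933e-01]
```

View pics/m5.png

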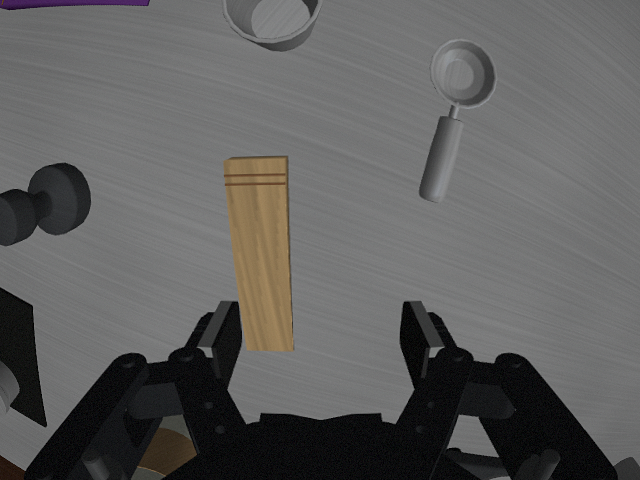

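Run:
```python
import cv2
f=cv2.imread("pics/m5.png")[140:360,200:320];cv2.imwrite("pics/m5z.png",cv2.resize(f,None,fx=2.7*1,fy=2.7,interpolation=2))
f=cv2.imread("pics/m5.png")[145:200,215:305];cv2.imwrite("pics/m5y.png",cv2.resize(f,None,fx=8,fy=8,interpolation=2))
```

```text
(no output)
```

View pics/m5y.png

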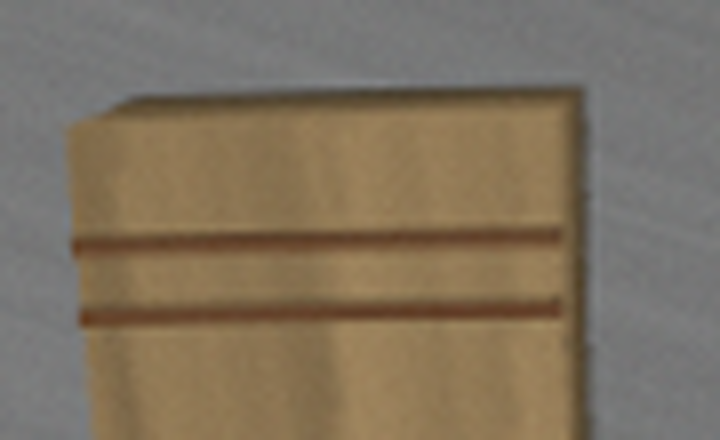

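Run:
```python
from h import *
np.set_printoptions(precision=4,suppress=True)
s=manip.read_state();M=vision.camera("wrist")
P=[onzw(M,p,s,z) for p,z in [((223.5,160.6),.027),((285.6,158.1),.027),((243,351),.003),((294,350.5),.003)]]
for p in P:print(p)
h=(P[0]+P[1])/2;t=(P[2]+P[3])/2;d=(t-h)[:2];L=np.hypot(*d);print(h,t,L,np.degrees(np.arctan2(d[1],d[0])),np.linalg.norm(P[0]-P[1]),np.linalg.norm(P[2]-P[3]))
e=P[1]-P[0];print(np.degrees(np.arctan2(-e[0],e[1]))); e=P[3]-P[2];print(np.degrees(np.arctan2(-e[0],e[1])))
g=h[:2]+d/L*.025;print("grasp",g)
R=s["orientation"];dd=R.T@(np.r_[g,0.]-np.r_[s["tcp_pos"][:2],0]);print(dd/.02, s["tcp_pos"])
```

```text
[ 0.3974 -0.3613  0.027 ]
[ 0.3832 -0.3233  0.027 ]
[ 0.551  -0.3102  0.003 ]
[ 0.5343 -0.2694  0.003 ]
[ 0.3903 -0.3423  0.027 ] [ 0.5427 -0.2898  0.003 ] 0.16114276709869793 19.016308336014127 0.04062529947117423 0.044093033689883966
20.5006365988475
22.28199255761189
grasp [ 0.4139 -0.3342]
[ 1.6454 -2.1024 -0.0004] [ 0.4308 -0.2835  0.1196]
```

Call:
{"method": "send_rows", "body": {
  "increments": [
    {"grip": 0.6, "x": 0.52, "y": -0.7, "z": 0.3, "wx": 0, "wy": 0, "wz": 0},
    {"grip": 0.6, "x": 0.52, "y": -0.7, "z": 0.5, "wx": 0, "wy": 0, "wz": 0},
    {"grip": 0.6, "x": 0.52, "y": -0.7, "z": 0.5, "wx": 0, "wy": 0, "wz": 0},
    {"grip": 0.6, "x": 0, "y": 0, "z": 0.8, "wx": 0, "wy": 0, "wz": 0},
    {"grip": 0.6, "x": 0, "y": 0, "z": 0.8, "wx": 0, "wy": 0, "wz": 0},
    {"grip": 0.6, "x": 0, "y": 0, "z": 0.6, "wx": 0, "wy": 0, "wz": 0},
    {"grip": 0.6, "x": 0, "y": 0, "z": 0, "wx": 0, "wy": 0, "wz": 0},
    {"grip": 0.6, "x": 0, "y": 0, "z": 0, "wx": 0, "wy": 0, "wz": 0}
  ]
}}

```text
time: 10.57
tcp_pos: [0.4147, -0.3333, 0.0491]
orientation: [[-0.942, -0.337, -0.001], [-0.337, 0.942, 0.001], [0.001, 0.001, -1.0]]
ft_force: [0.2, -0.5, -0.4]
width: 0.805
```

```bash
python3 look.py 6
```

```text
[ 0.41474918 -0.33334786  0.0491416 ] [ 0.19788438 -0.46753378 -0.38136454] 10.5667
```

View pics/m6.png

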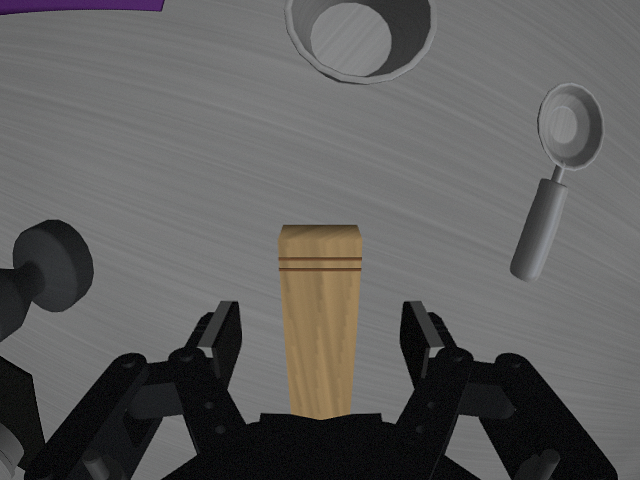

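The wedge sits centred between the jaws, with its heel at (320,240). I'll descend and grip.

Call:
{"method": "send_rows", "body": {
  "increments": [
    {"grip": 0.6, "x": 0, "y": 0, "z": 0.8, "wx": 0, "wy": 0, "wz": 0},
    {"grip": 0.6, "x": 0, "y": 0, "z": 0.7, "wx": 0, "wy": 0, "wz": 0},
    {"grip": 0.6, "x": 0, "y": 0, "z": 0.5, "wx": 0, "wy": 0, "wz": 0},
    {"grip": 0.6, "x": 0, "y": 0, "z": 0.3, "wx": 0, "wy": 0, "wz": 0},
    {"grip": 0.6, "x": 0, "y": 0, "z": 0, "wx": 0, "wy": 0, "wz": 0},
    {"grip": 0.6, "x": 0, "y": 0, "z": 0, "wx": 0, "wy": 0, "wz": 0}
  ]
}}

```text
time: 11.22
tcp_pos: [0.415, -0.3342, 0.0035]
orientation: [[-0.942, -0.336, -0.0], [-0.336, 0.942, 0.0], [0.0, 0.0, -1.0]]
ft_force: [0.1, 0.4, 0.5]
width: 0.8
```

Call:
{"method": "send_rows", "body": {
  "increments": [
    {"grip": -1, "x": 0, "y": 0, "z": 0, "wx": 0, "wy": 0, "wz": 0},
    {"grip": -1, "x": 0, "y": 0, "z": 0, "wx": 0, "wy": 0, "wz": 0},
    {"grip": -1, "x": 0, "y": 0, "z": 0, "wx": 0, "wy": 0, "wz": 0},
    {"grip": -1, "x": 0, "y": 0, "z": 0, "wx": 0, "wy": 0, "wz": 0},
    {"grip": -1, "x": 0, "y": 0, "z": 0, "wx": 0, "wy": 0, "wz": 0},
    {"grip": -1, "x": 0, "y": 0, "z": 0, "wx": 0, "wy": 0, "wz": 0}
  ]
}}

```text
time: 11.72
tcp_pos: [0.4156, -0.3348, 0.0043]
orientation: [[-0.942, -0.336, 0.002], [-0.336, 0.942, -0.001], [-0.001, -0.002, -1.0]]
ft_force: [-0.2, 0.3, 5.9]
width: 0.454
```

```bash
python3 look.py 7
```

```text
[ 0.41564874 -0.33479797  0.00428076] [-0.16329237  0.32496283  5.870347  ] 11.7167
```

View pics/m7.png

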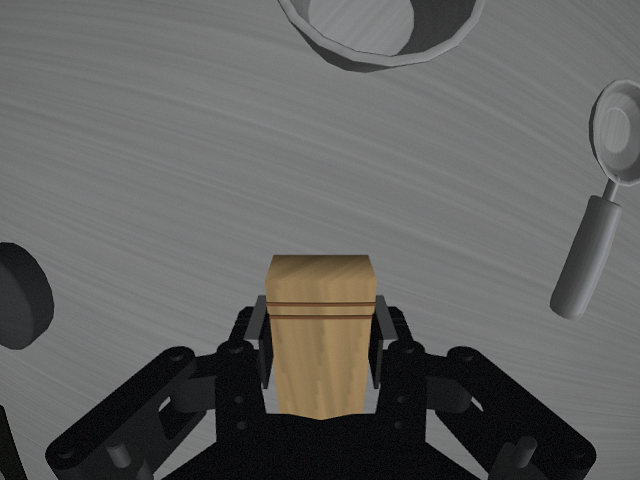

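Call:
{"method": "send_rows", "body": {
  "increments": [
    {"grip": -1, "x": 0, "y": 0, "z": -0.3, "wx": 0, "wy": 0, "wz": 0},
    {"grip": -1, "x": 0, "y": 0, "z": -0.6, "wx": 0, "wy": 0, "wz": 0},
    {"grip": -1, "x": 0, "y": 0, "z": -0.6, "wx": 0, "wy": 0, "wz": 0},
    {"grip": -1, "x": -0.2, "y": 0.4, "z": -0.3, "wx": 0, "wy": 0, "wz": 0},
    {"grip": -1, "x": -0.37, "y": 0.9, "z": 0, "wx": 0, "wy": 0, "wz": 0},
    {"grip": -1, "x": -0.37, "y": 0.9, "z": 0, "wx": 0, "wy": 0, "wz": 0},
    {"grip": -1, "x": -0.37, "y": 0.9, "z": 0, "wx": 0, "wy": 0, "wz": 0},
    {"grip": -1, "x": -0.37, "y": 0.9, "z": 0, "wx": 0, "wy": 0, "wz": 0},
    {"grip": -1, "x": -0.37, "y": 0.9, "z": 0, "wx": 0, "wy": 0, "wz": 0},
    {"grip": -1, "x": -0.37, "y": 0.9, "z": 0, "wx": 0, "wy": 0, "wz": 0},
    {"grip": -1, "x": -0.37, "y": 0.9, "z": 0, "wx": 0, "wy": 0, "wz": 0},
    {"grip": -1, "x": -0.37, "y": 0.9, "z": 0, "wx": 0, "wy": 0, "wz": 0}
  ]
}}

```text
time: 12.87
tcp_pos: [0.4228, -0.1681, 0.0393]
orientation: [[-0.942, -0.336, -0.001], [-0.336, 0.942, 0.001], [0.0, 0.001, -1.0]]
ft_force: [-0.2, 0.3, 0.1]
width: 0.452
```

Call:
{"method": "send_rows", "body": {
  "increments": [
    {"grip": -1, "x": -0.37, "y": 0.9, "z": 0, "wx": 0, "wy": 0, "wz": 0},
    {"grip": -1, "x": -0.37, "y": 0.9, "z": 0, "wx": 0, "wy": 0, "wz": 0},
    {"grip": -1, "x": -0.37, "y": 0.9, "z": 0, "wx": 0, "wy": 0, "wz": 0},
    {"grip": -1, "x": -0.37, "y": 0.9, "z": 0, "wx": 0, "wy": 0, "wz": 0},
    {"grip": -1, "x": -0.37, "y": 0.9, "z": 0, "wx": 0, "wy": 0, "wz": 0},
    {"grip": -1, "x": -0.37, "y": 0.9, "z": 0, "wx": 0, "wy": 0, "wz": 0.0316},
    {"grip": -1, "x": -0.3, "y": 0.9, "z": 0, "wx": 0, "wy": 0, "wz": 0.0316},
    {"grip": -1, "x": -0.2, "y": 0.9, "z": 0, "wx": 0, "wy": 0, "wz": 0.0316},
    {"grip": -1, "x": 0, "y": 0.9, "z": 0, "wx": 0, "wy": 0, "wz": 0.0316},
    {"grip": -1, "x": 0, "y": 0, "z": 0, "wx": 0, "wy": 0, "wz": 0},
    {"grip": -1, "x": 0, "y": 0, "z": 0, "wx": 0, "wy": 0, "wz": 0}
  ]
}}

```text
time: 13.78
tcp_pos: [0.4303, 0.003, 0.0392]
orientation: [[-0.999, 0.051, -0.001], [0.051, 0.999, -0.0], [0.001, -0.0, -1.0]]
ft_force: [-0.0, -0.5, -0.1]
width: 0.458
```

```bash
python3 look.py 8
```

```text
[0.43033717 0.00298818 0.03924557] [-0.02102861 -0.45309606 -0.0749808 ] 13.7833
```

View pics/m8.png

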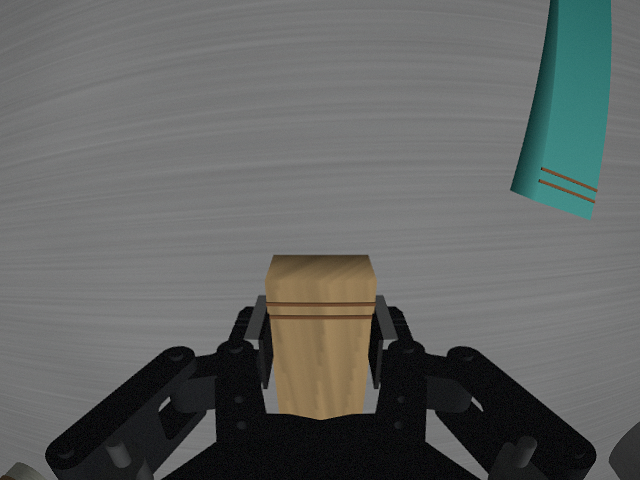

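View pics/S8.png

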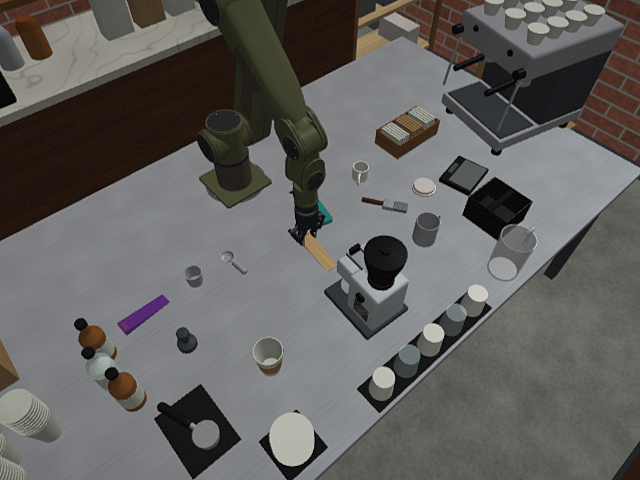

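Run:
```python
from h import *
np.set_printoptions(precision=4,suppress=True)
s=manip.read_state();M=vision.camera("wrist")
print(onzw(M,(592,218),s,.0),onzw(M,(510,190),s,.0))
R=s["orientation"];u=R[:,0]*-1;print(np.degrees(np.arctan2(u[1],u[0])))
e=np.array([.6125,.0085]);a=np.radians(-3.1);g=np.array([np.cos(a),np.sin(a)])
n=np.array([-g[1],g[0]]);t=s["tcp_pos"][:2]
print("lateral err",(t-e)@n,"tip to edge",(e-t)@g-.135)
S=vision.camera("scene");D=vision.camera("side")
z=lambda im,x,y,w,h,s:cv2.resize(im[y:y+h,x:x+w],None,fx=s,fy=s,interpolation=cv2.INTER_CUBIC)
cv2.imwrite("pics/p9.png",np.hstack([z(S["frame"],280,220,110,120,3.6),z(D["frame"],260,150,110,120,3.6)]))
```

```text
[0.4045 0.172  0.    ] [0.3867 0.1077 0.    ]
-3.1099713664009863
lateral err -0.016602403352713443 tip to edge 0.046075313180574506
```

View pics/p9.png

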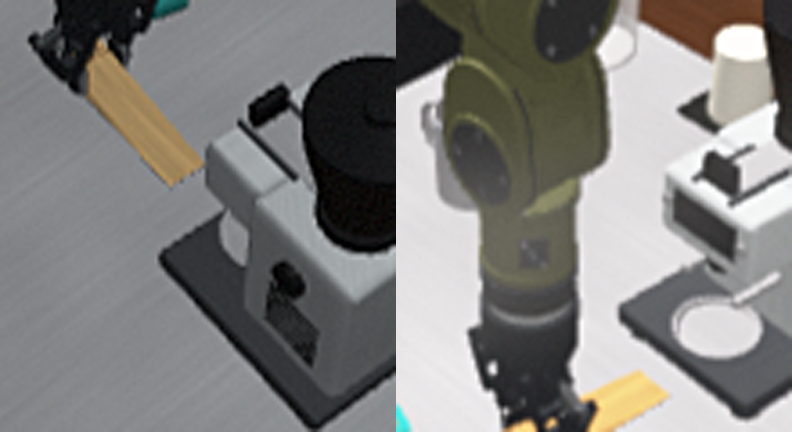

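Call:
{"method": "send_rows", "body": {
  "increments": [
    {"grip": -1, "x": 0, "y": 0.42, "z": 0.3, "wx": 0, "wy": 0, "wz": 0},
    {"grip": -1, "x": 0, "y": 0.42, "z": 0.5, "wx": 0, "wy": 0, "wz": 0},
    {"grip": -1, "x": 0, "y": 0, "z": 0.4, "wx": 0, "wy": 0, "wz": 0},
    {"grip": -1, "x": -0.4, "y": 0, "z": 0.3, "wx": 0, "wy": 0, "wz": 0},
    {"grip": -1, "x": -0.4, "y": 0, "z": 0.15, "wx": 0, "wy": 0, "wz": 0},
    {"grip": -1, "x": -0.4, "y": 0, "z": 0.0, "wx": 0, "wy": 0, "wz": 0},
    {"grip": -1, "x": 0, "y": 0, "z": 0, "wx": 0, "wy": 0, "wz": 0},
    {"grip": -1, "x": 0, "y": 0, "z": 0, "wx": 0, "wy": 0, "wz": 0}
  ]
}}

```text
time: 14.75
tcp_pos: [0.4574, 0.0174, 0.0065]
orientation: [[-0.998, 0.055, 0.001], [0.055, 0.998, 0.0], [-0.001, 0.0, -1.0]]
ft_force: [-0.2, -0.9, 0.0]
width: 0.454
```

```bash
cat > st.py <<'E'
from h import *
import sys
np.set_printoptions(precision=4,suppress=True)
s=manip.read_state()
R=s["orientation"];u=R[:,0]*-1
e=np.array([.6125,.0085]);a=np.radians(-3.1);g=np.array([np.cos(a),np.sin(a)])
n=np.array([-g[1],g[0]]);t=s["tcp_pos"][:2]
print("t",s["time"],"tcp",s["tcp_pos"],"F",s["ft_force"],"yaw",np.degrees(np.arctan2(u[1],u[0])),"lat",(t-e)@n,"under",-((e-t)@g-.135))
k=sys.argv[1]
S=vision.camera("scene");D=vision.camera("side")
cv2.imwrite(f"pics/S{k}.png",S["frame"]);cv2.imwrite(f"pics/D{k}.png",D["frame"])
z=lambda im,x,y,w,h,s:cv2.resize(im[y:y+h,x:x+w],None,fx=s,fy=s,interpolation=cv2.INTER_CUBIC)
cv2.imwrite(f"pics/p{k}.png",np.hstack([z(S["frame"],300,230,80,100,5),z(D["frame"],300,165,80,100,5)]))
E
python3 st.py 10
```

```text
t 14.75 tcp [0.4574 0.0174 0.0065] F [-0.2218 -0.931   0.0114] yaw -3.165576828269048 lat 0.0005059147229205164 under -0.020328284875996555
```

View pics/p10.png

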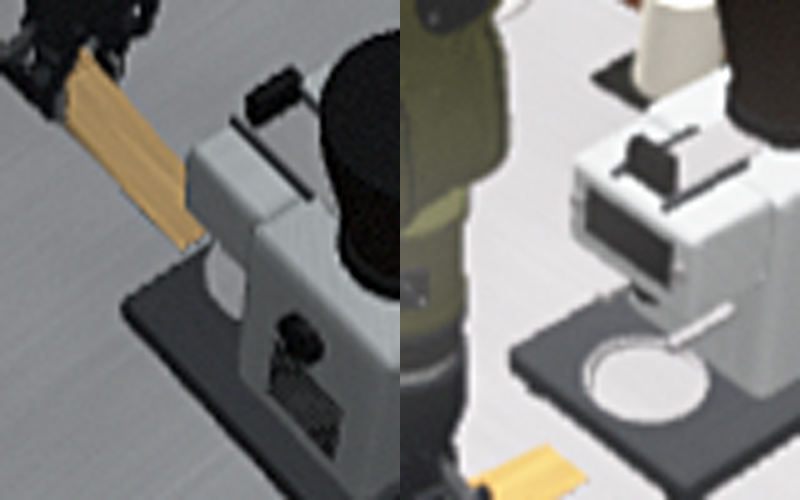

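Run:
```python
from h import *
np.set_printoptions(precision=4,suppress=True)
D=vision.camera("side")
q=lambda x,y:(300+(x-400)/5,165+y/5)
t=[onz(D,q(*p),.005) for p in((545,446),(590,480))];f=[onz(D,q(*p),.032) for p in((511,350),(686,484))]
print(t,f,sum(t)/2,sum(f)/2)
f2=cv2.imread("pics/D10.png")[215:275,310:380];cv2.imwrite("pics/dz.png",cv2.resize(f2,None,fx=10,fy=10,interpolation=2))
```

```text
[array([0.5907, 0.0288, 0.005 ]), array([ 0.5898, -0.0123,  0.005 ])] [array([0.6178, 0.0882, 0.032 ]), array([ 0.6104, -0.0729,  0.032 ])] [0.5903 0.0082 0.005 ] [0.6141 0.0077 0.032 ]
```

View pics/dz.png

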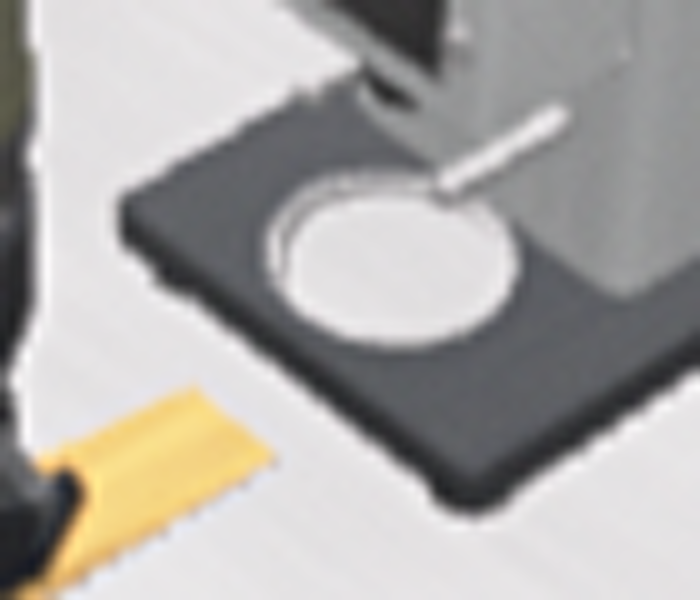

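Call:
{"method": "send_rows", "body": {
  "increments": [
    {"grip": -1, "x": 0, "y": 0, "z": 0.12, "wx": 0, "wy": 0, "wz": 0},
    {"grip": -1, "x": -0.2, "y": -0.03, "z": 0, "wx": 0, "wy": 0, "wz": 0},
    {"grip": -1, "x": -0.3, "y": 0, "z": 0, "wx": 0, "wy": 0, "wz": 0},
    {"grip": -1, "x": -0.3, "y": 0, "z": 0, "wx": 0, "wy": 0, "wz": 0},
    {"grip": -1, "x": -0.3, "y": 0, "z": 0, "wx": 0, "wy": 0, "wz": 0},
    {"grip": -1, "x": -0.3, "y": 0, "z": 0, "wx": 0, "wy": 0, "wz": 0},
    {"grip": -1, "x": -0.3, "y": 0, "z": 0, "wx": 0, "wy": 0, "wz": 0},
    {"grip": -1, "x": -0.3, "y": 0, "z": 0, "wx": 0, "wy": 0, "wz": 0},
    {"grip": -1, "x": -0.3, "y": 0, "z": 0, "wx": 0, "wy": 0, "wz": 0},
    {"grip": -1, "x": -0.3, "y": 0, "z": 0, "wx": 0, "wy": 0, "wz": 0},
    {"grip": -1, "x": 0, "y": 0, "z": 0, "wx": 0, "wy": 0, "wz": 0}
  ]
}}

```text
time: 15.82
tcp_pos: [0.5093, 0.0141, 0.0043]
orientation: [[-0.998, 0.055, 0.002], [0.055, 0.998, -0.0], [-0.002, 0.0, -1.0]]
ft_force: [1.3, 1.1, 3.3]
width: 0.454
```

```bash
python3 st.py 11
```

```text
t 15.8167 tcp [0.5093 0.0141 0.0043] F [1.3103 1.0676 3.2592] yaw -3.140952320792555 lat 3.097265008899417e-05 under 0.0316353838467905
```

View pics/p11.png

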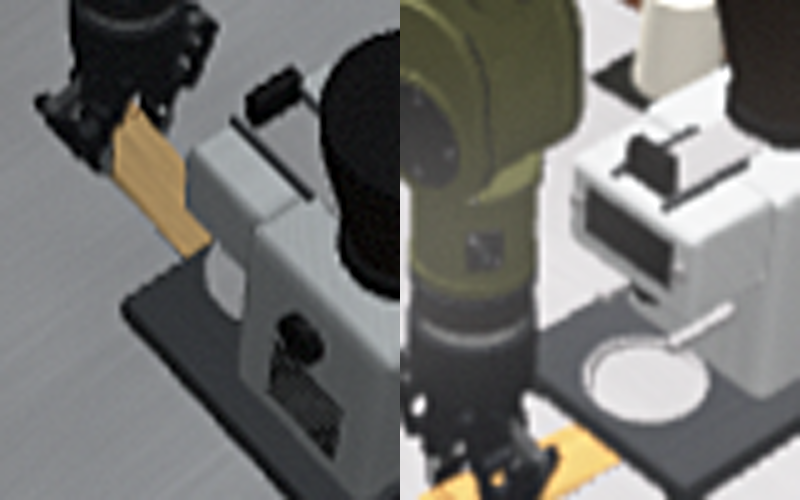

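Call:
{"method": "send_rows", "body": {
  "increments": [
    {"grip": -1, "x": -0.15, "y": 0, "z": 0, "wx": 0, "wy": 0, "wz": 0},
    {"grip": -1, "x": -0.15, "y": 0, "z": 0, "wx": 0, "wy": 0, "wz": 0},
    {"grip": -1, "x": -0.15, "y": 0, "z": 0, "wx": 0, "wy": 0, "wz": 0},
    {"grip": -1, "x": -0.15, "y": 0, "z": 0, "wx": 0, "wy": 0, "wz": 0}
  ]
}}

```text
time: 16.25
tcp_pos: [0.5173, 0.0135, 0.0043]
orientation: [[-0.998, 0.055, -0.004], [0.055, 0.999, 0.0], [0.004, -0.0, -1.0]]
ft_force: [-5.1, 0.6, 9.8]
width: 0.457
```

Call:
{"method": "send_rows", "body": {
  "increments": [
    {"grip": -1, "x": -0.1, "y": 0, "z": 0, "wx": 0, "wy": 0, "wz": 0}
  ]
}}

```text
time: 16.33
tcp_pos: [0.5198, 0.0135, 0.0043]
orientation: [[-0.999, 0.055, -0.003], [0.055, 0.999, 0.0], [0.003, -0.0, -1.0]]
ft_force: [-4.6, 0.2, 10.6]
width: 0.455
```

Call:
{"method": "send_rows", "body": {
  "increments": [
    {"grip": -1, "x": -0.1, "y": 0, "z": 0, "wx": 0, "wy": 0, "wz": 0}
  ]
}}

```text
time: 16.42
tcp_pos: [0.5214, 0.0133, 0.0043]
orientation: [[-0.998, 0.055, -0.004], [0.055, 0.999, 0.0], [0.004, -0.0, -1.0]]
ft_force: [-5.9, -0.1, 10.6]
width: 0.454
```

Call:
{"method": "send_rows", "body": {
  "increments": [
    {"grip": -1, "x": -0.1, "y": 0, "z": 0, "wx": 0, "wy": 0, "wz": 0}
  ]
}}

```text
time: 16.5
tcp_pos: [0.5233, 0.0132, 0.0043]
orientation: [[-0.998, 0.055, -0.004], [0.055, 0.999, 0.0], [0.004, -0.0, -1.0]]
ft_force: [-4.9, 0.1, 11.2]
width: 0.451
```

Call:
{"method": "send_rows", "body": {
  "increments": [
    {"grip": -1, "x": -0.1, "y": 0, "z": 0, "wx": 0, "wy": 0, "wz": 0}
  ]
}}

```text
time: 16.58
tcp_pos: [0.5239, 0.0132, 0.0042]
orientation: [[-0.998, 0.055, -0.006], [0.055, 0.999, 0.0], [0.006, -0.0, -1.0]]
ft_force: [-11.0, 1.4, 18.8]
width: 0.455
```

Call:
{"method": "send_rows", "body": {
  "increments": [
    {"grip": -1, "x": -0.1, "y": 0, "z": -0.06, "wx": 0, "wy": 0, "wz": 0},
    {"grip": -1, "x": -0.1, "y": 0, "z": 0, "wx": 0, "wy": 0, "wz": 0},
    {"grip": -1, "x": -0.1, "y": 0, "z": 0, "wx": 0, "wy": 0, "wz": 0}
  ]
}}

```text
time: 16.83
tcp_pos: [0.5247, 0.0131, 0.0043]
orientation: [[-0.998, 0.054, -0.015], [0.054, 0.999, 0.001], [0.015, -0.0, -1.0]]
ft_force: [-19.8, 2.1, 19.8]
width: 0.456
```

Call:
{"method": "send_rows", "body": {
  "increments": [
    {"grip": -1, "x": -0.1, "y": 0, "z": 0, "wx": 0, "wy": 0, "wz": 0}
  ]
}}

```text
time: 16.92
tcp_pos: [0.5254, 0.013, 0.0042]
orientation: [[-0.998, 0.054, -0.017], [0.054, 0.999, 0.001], [0.017, -0.0, -1.0]]
ft_force: [-18.3, 1.0, 19.2]
width: 0.454
```

Call:
{"method": "send_rows", "body": {
  "increments": [
    {"grip": -1, "x": 0, "y": 0, "z": -0.08, "wx": 0, "wy": -0.003, "wz": 0},
    {"grip": -1, "x": 0, "y": 0, "z": 0, "wx": 0, "wy": -0.0025, "wz": 0},
    {"grip": -1, "x": 0, "y": 0, "z": 0, "wx": 0, "wy": 0, "wz": 0}
  ]
}}

```text
time: 17.17
tcp_pos: [0.5285, 0.0128, 0.0043]
orientation: [[-0.999, 0.054, 0.005], [0.054, 0.999, -0.001], [-0.005, -0.0, -1.0]]
ft_force: [-6.8, -0.0, -0.7]
width: 0.452
```

```bash
python3 st.py 12
```

```text
t 17.1667 tcp [0.5285 0.0128 0.0043] F [-6.7603 -0.0183 -0.7194] yaw -3.1200915130869116 lat -0.00027797205337113924 under 0.05091412063425123
```

View pics/p12.png

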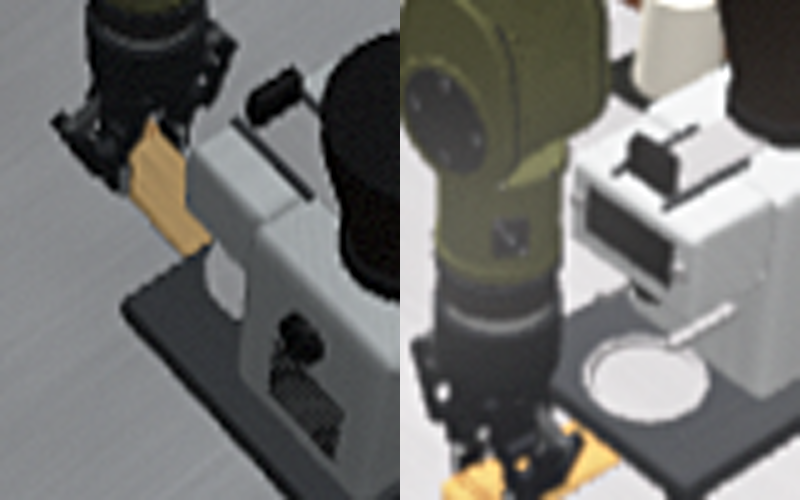

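Call:
{"method": "send_rows", "body": {
  "increments": [
    {"grip": -1, "x": -0.1, "y": 0, "z": 0, "wx": 0, "wy": 0, "wz": 0},
    {"grip": -1, "x": -0.1, "y": 0, "z": 0, "wx": 0, "wy": 0, "wz": 0},
    {"grip": -1, "x": -0.1, "y": 0, "z": 0, "wx": 0, "wy": 0, "wz": 0}
  ]
}}

```text
time: 17.52
tcp_pos: [0.5329, 0.0124, 0.0043]
orientation: [[-0.999, 0.054, 0.002], [0.054, 0.999, -0.001], [-0.002, -0.001, -1.0]]
ft_force: [-9.8, 0.3, 1.4]
width: 0.454
```

Call:
{"method": "send_rows", "body": {
  "increments": [
    {"grip": -1, "x": -0.1, "y": 0, "z": 0, "wx": 0, "wy": 0, "wz": 0},
    {"grip": -1, "x": -0.1, "y": 0, "z": 0, "wx": 0, "wy": 0, "wz": 0}
  ]
}}

```text
time: 17.68
tcp_pos: [0.537, 0.0122, 0.0043]
orientation: [[-0.999, 0.054, 0.002], [0.054, 0.999, -0.001], [-0.002, -0.001, -1.0]]
ft_force: [-9.4, -0.2, 1.5]
width: 0.456
```

Call:
{"method": "send_rows", "body": {
  "increments": [
    {"grip": -1, "x": -0.1, "y": 0, "z": 0, "wx": 0, "wy": 0, "wz": 0},
    {"grip": -1, "x": -0.1, "y": 0, "z": 0, "wx": 0, "wy": 0, "wz": 0}
  ]
}}

```text
time: 17.85
tcp_pos: [0.5412, 0.012, 0.0043]
orientation: [[-0.999, 0.054, 0.002], [0.054, 0.999, -0.001], [-0.002, -0.001, -1.0]]
ft_force: [-10.4, 2.0, 0.7]
width: 0.451
```

```bash
python3 st.py 13
python3 - <<'E'
import cv2,numpy as np
a=cv2.imread("pics/S12.png");b=cv2.imread("pics/S13.png");o=cv2.imread("pics/S10.png")
d=cv2.imread("pics/D10.png");e=cv2.imread("pics/D13.png")
r=lambda i,x,y,w,h:cv2.resize(i[y:y+h,x:x+w],None,fx=6,fy=6,interpolation=2)
cv2.imwrite("pics/c13.png",np.vstack([np.hstack([r(o,320,280,60,48),r(b,320,280,60,48)]),np.hstack([r(d,345,225,60,48),r(e,345,225,60,48)])]))
# shift of grinder by phase corr on tower region
f=lambda i,x,y,w,h:cv2.cvtColor(i[y:y+h,x:x+w],cv2.COLOR_BGR2GRAY).astype(np.float32)
for A,B,R in((o,b,(360,235,50,110)),(d,e,(350,140,50,110)),(o,b,(362,235,45,40)),(d,e,(360,140,45,40)),(o,b,(345,290,60,50)),(d,e,(365,215,40,50))):
    w=cv2.createHanningWindow((R[2],R[3]),cv2.CV_32F);print(R,cv2.phaseCorrelate(f(A,*R),f(B,*R),w))
E
```

```text
t 17.85 tcp [0.5412 0.012  0.0043] F [-10.3648   2.0138   0.738 ] yaw -3.1230411213340132 lat -0.000382929945824976 under 0.06360468728417443
(360, 235, 50, 110) ((0.7868028603198916, 0.4142079509830765), 0.8786343123118082)
(350, 140, 50, 110) ((0.6964358668113597, -0.7647648871495605), 0.9629273974100748)
(362, 235, 45, 40) ((1.2556198761925472, 0.6746264953527294), 0.859560042222341)
(360, 140, 45, 40) ((0.8442771702739016, -0.827810314290641), 0.964358393881056)
(345, 290, 60, 50) ((0.3587233463237105, 0.25202804623660313), 1.206335943222046)
(365, 215, 40, 50) ((0.06406655342556533, 0.2234020438981652), 1.0719349994659424)
```

View pics/c13.png

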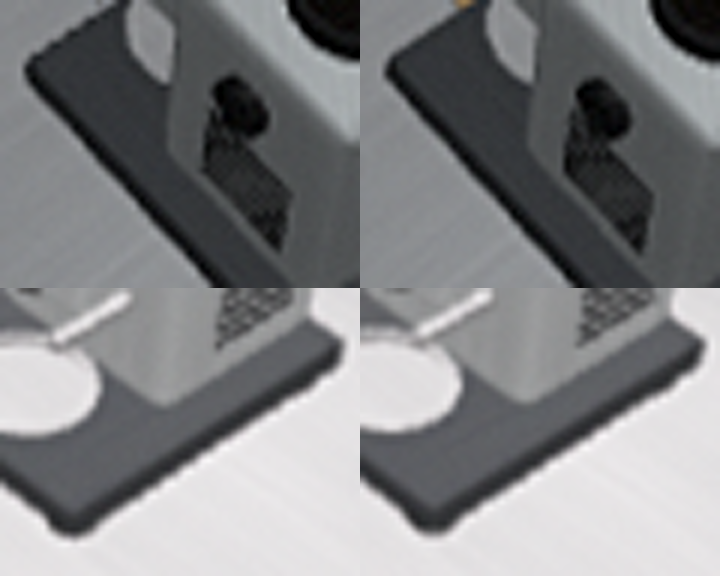

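View pics/p13.png

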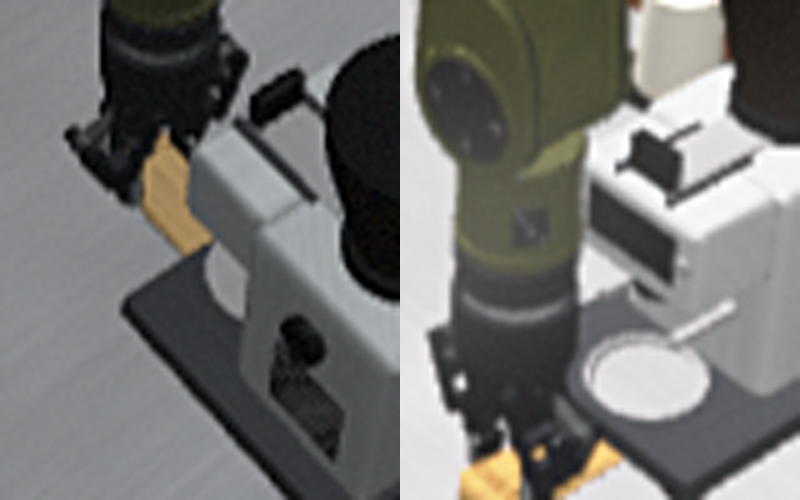

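```bash
cat > sh.py <<'E'
from fit import *
import sys
k=sys.argv[1]
np.set_printoptions(precision=3,suppress=True)
G=np.array([.7173,.0028,np.radians(-3.1)])
cams={"S":vision.camera("scene"),"D":vision.camera("side")}
pts={"S":[(.105,-.085,.03),(.105,.085,.03),(.105,-.04,.03),(.105,.04,.03),(-.04,-.05,.197),(.0,-.085,.03)],"D":[(.105,-.085,.03),(.03,-.085,.03),(-.105,-.085,.03),(.045,0,.335)]}
# tower/hopper top points too
pts["S"]+=[(.045,0,.335)]
rows=[]
for c,cam in cams.items():
    A=cv2.cvtColor(cv2.imread(f"pics/{c}10.png"),cv2.COLOR_BGR2GRAY);B=cv2.cvtColor(cv2.imread(f"pics/{c}{k}.png"),cv2.COLOR_BGR2GRAY)
    for l in pts[c]:
        p=proj(cam,T2(G,l));q,st,er=cv2.calcOpticalFlowPyrLK(A,B,np.float32([[p]]),None,winSize=(13,13),maxLevel=1)
        d=q[0,0]-p
        r=6;x,y=np.round(p).astype(int);W=A[y-r:y+r+1,x-r:x+r+1].astype(float);gy,gx=np.gradient(W)
        H=np.array([[(gx*gx).sum(),(gx*gy).sum()],[(gx*gy).sum(),(gy*gy).sum()]])
        # jacobian wrt d (along gx) and theta(tip about rear feet)
        def P(dd,dy,th):
            X=l[0]-.085;Z=l[2];x2=.085+X*np.cos(th)+Z*np.sin(th)+dd;z2=-X*np.sin(th)+Z*np.cos(th)
            return proj(cam,T2(G,(x2,l[1]+dy,z2)))
        J=np.stack([(P(.001,0,0)-p),(P(0,.001,0)-p),(P(0,0,.005)-p)/5],1)  # per mm, mrad
        rows.append((H,J,d));print(c,l,p,d)
N=sum(J.T@H@J for H,J,d in rows);b=sum(J.T@H@d for H,J,d in rows)
x=np.linalg.solve(N,b);print("shift mm x,y; tilt mrad",x,"front foot lift mm",x[2]*.170)
for H,J,d in rows: print(d-J@x)
E
python3 sh.py 13
```

```text
S (0.105, -0.085, 0.03) [367.708 337.456] [0.056 0.054]
S (0.105, 0.085, 0.03) [409.265 306.606] [0.034 0.034]
S (0.105, -0.04, 0.03) [379.058 329.03 ] [-0.041  0.127]
S (0.105, 0.04, 0.03) [398.608 314.517] [-0.722  0.664]
S (-0.04, -0.05, 0.197) [348.073 267.505] [0.605 0.364]
S (0.0, -0.085, 0.03) [345.067 312.564] [1.992 1.974]
S (0.045, 0, 0.335) [386.612 249.191] [0.862 1.012]
D (0.105, -0.085, 0.03) [402.953 233.836] [ 0.115 -0.097]
D (0.03, -0.085, 0.03) [387.41  243.885] [-0.201 -0.034]
D (-0.105, -0.085, 0.03) [357.455 263.252] [-0.057 -0.524]
D (0.045, 0, 0.335) [381.761 149.096] [ 1.134 -0.606]
shift mm x,y; tilt mrad [-0.121  0.088 10.416] front foot lift mm 1.7707951943495808
[-0.003 -0.009]
[-0.02  -0.027]
[-0.098  0.065]
[-0.777  0.602]
[0.125 0.191]
[1.918 2.086]
[-0.069  0.289]
[ 0.106 -0.106]
[-0.243  0.136]
[-0.131 -0.028]
[ 0.337 -0.07 ]
```

Call:
{"method": "send_rows", "body": {
  "increments": [
    {"grip": -1, "x": -0.1, "y": 0, "z": 0, "wx": 0, "wy": 0, "wz": 0},
    {"grip": -1, "x": -0.1, "y": 0, "z": 0, "wx": 0, "wy": 0, "wz": 0},
    {"grip": -1, "x": -0.1, "y": 0, "z": 0, "wx": 0, "wy": 0, "wz": 0},
    {"grip": -1, "x": 0, "y": 0, "z": 0, "wx": 0, "wy": 0, "wz": 0},
    {"grip": -1, "x": 0, "y": 0, "z": 0, "wx": 0, "wy": 0, "wz": 0},
    {"grip": -1, "x": 0, "y": 0, "z": 0, "wx": 0, "wy": 0, "wz": 0},
    {"grip": -1, "x": 0, "y": 0, "z": 0, "wx": 0, "wy": 0, "wz": 0}
  ]
}}

```text
time: 18.63
tcp_pos: [0.5483, 0.0116, 0.0043]
orientation: [[-0.999, 0.055, 0.004], [0.055, 0.999, -0.001], [-0.004, -0.001, -1.0]]
ft_force: [-6.9, 0.9, -2.1]
width: 0.452
```

```bash
python3 st.py 14; python3 sh.py 14|grep shift
```

```text
t 18.6333 tcp [0.5483 0.0116 0.0043] F [-6.9392  0.9468 -2.1198] yaw -3.129250432742209 lat -0.0003813232464666276 under 0.07075233685249116
shift mm x,y; tilt mrad [-0.209  0.105 14.731] front foot lift mm 2.5043214199944233
```

View pics/p14.png

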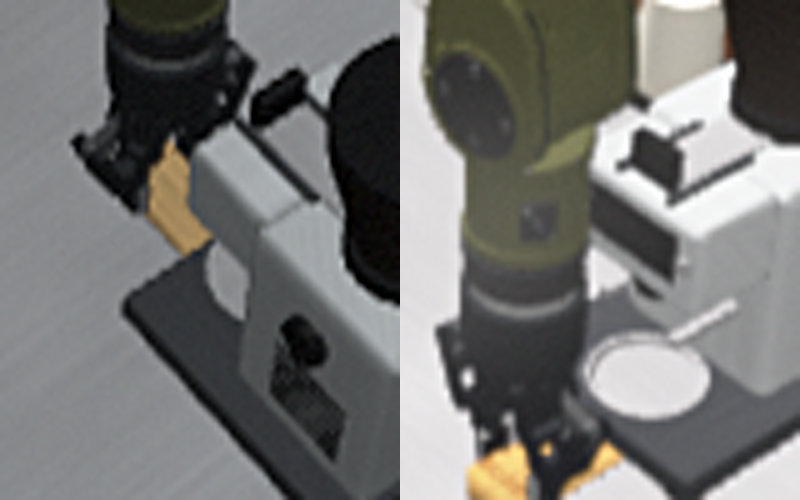

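Call:
{"method": "send_rows", "body": {
  "increments": [
    {"grip": -1, "x": 0, "y": 0, "z": 0.05, "wx": 0, "wy": 0.001, "wz": 0},
    {"grip": -1, "x": 0, "y": 0, "z": 0, "wx": 0, "wy": 0, "wz": 0},
    {"grip": -1, "x": 0, "y": 0, "z": 0, "wx": 0, "wy": 0, "wz": 0},
    {"grip": -1, "x": 0, "y": 0, "z": 0, "wx": 0, "wy": 0, "wz": 0},
    {"grip": -1, "x": 0, "y": 0, "z": 0, "wx": 0, "wy": 0, "wz": 0},
    {"grip": -1, "x": 0, "y": 0, "z": 0, "wx": 0, "wy": 0, "wz": 0}
  ]
}}

```text
time: 19.33
tcp_pos: [0.5483, 0.0116, 0.0043]
orientation: [[-0.999, 0.055, 0.001], [0.055, 0.999, -0.001], [-0.001, -0.001, -1.0]]
ft_force: [-9.3, 0.1, 5.3]
width: 0.453
```

```bash
python3 st.py 15; python3 sh.py 15|grep shift; python3 look.py 16
```

```text
t 19.3333 tcp [0.5483 0.0116 0.0043] F [-9.2698  0.0569  5.3149] yaw -3.1306087455384572 lat -0.00040052434656238017 under 0.0707196734526883
shift mm x,y; tilt mrad [-0.209  0.116 14.75 ] front foot lift mm 2.5074777932992647
[0.54831957 0.01159759 0.00431059] [-9.85203237  0.43724864  4.96599096] 19.5333
```

View pics/m16.png

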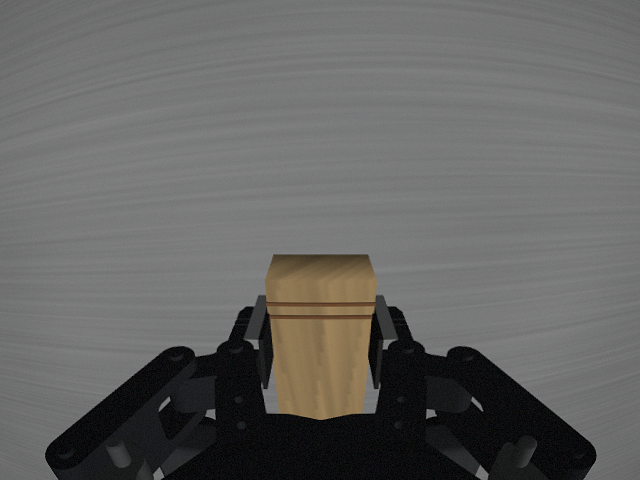

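View pics/D16.png

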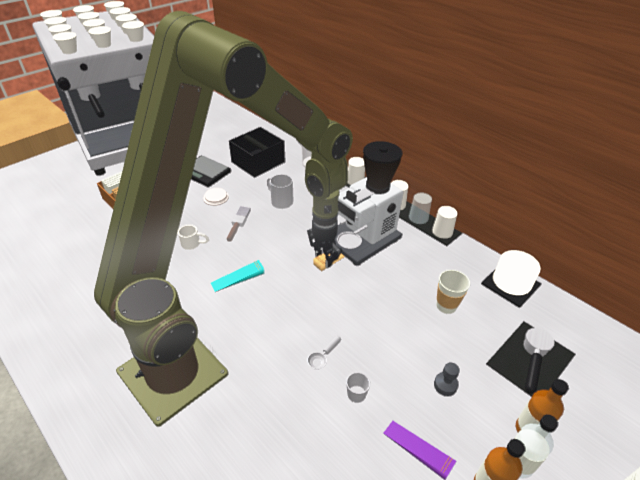

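```bash
python3 -c "
from plant import manip
print(manip.close_job())"
```

```text
the job is handed in; nothing more can be done
None
```

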